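Swap the shield cans on the sensor test stand

ROBOT

A 6-joint arm with a two-finger parallel gripper is mounted at the origin on the work surface. World frame = base frame: x ahead of the robot, y to its left, z up, the work surface at z = 0. Lengths are in m, angles in degrees, forces in N, time in s.
With the tool pointing down it reaches from about 0.35 to 0.875 m from the base axis. Payload 4.2 kg.
Tool frame: the origin (TCP) lies where the fingers leave the gripper's body, on its centre line; the fingertips stand 70 mm ahead of it and the grasp point (between the pads) lies 51 mm ahead of it; z points along the fingers, y is the direction in which the jaws open and shut (so a half turn about z gives the same grasp; the last joint's range is limited). The gripper opens to 87 mm and grips with 3 to 60 N. Pads are 19 mm wide; open, the fingers measure 117 mm over their backs; the gripper's body (75 mm by 190 mm) begins 51 mm behind the grasp point.
Start: joints at [84.66, 22.042, 0.453, 0, -68.411, -14.817], TCP at [0.215, 0.587, 0.292] pointing down, gripper open.
Joint ranges: [-179.83, 179.83], [-69.29, 118.12], [-61.27, 80.66], [-181.25, 117.63], [-171.15, -9.14], [-177.46, 177.46]. Speed limits (degrees/s): [159.86, 159.86, 180, 180, 180, 180].

INTERFACE

Orientations are given as a 3x3 rotation matrix whose columns are the frame's x, y, z axes.
In Python, from station import sense, capture, camera_model, finish_job gives the robot as it stands.
- The arm moves only by the shell command python3 -m inch 'ROWS'. ROWS is JSON, a list of rows, each an object with "hand": the closure, from 0 (fully open) to 1 (shut); "slide": the shift along the world's x, y, z in cm, a list of three; "yaw": the turn about the world's z in rad. A call has 1 to 10 rows; each row is the pose to reach, as a shift and turn from the pose commanded when the call began; what a row does not reach only later rows make up. A row lasts 1/8 s, in which the tool goes at most 62.5 mm and 10.7 degrees, less where a joint would pass 70% of its speed; a pose out of reach is approached as far as the arm can. A call with a gripper value outside its range is refused whole. The fingers move at their own pace and stop on an object; the grip force is fixed at half the most. Time passes only in rows, so rows that repeat a pose let the fingers close. It gives the time, the measured TCP pose, the force and the opening at its end, in the units of the state.
- sense(): the state, without advancing time (a new reading comes with each control period).
- capture(name): name is "scene" or "top"; returns the picture (480x640x3 uint8, blue, green, red); there is no depth.
- camera_model(name): a dict with "mtx" (3x3 intrinsics, pixels), "k1" (the pictures are not rectified: a ray, as slopes to the right and down, at radius r is drawn at 1 + k1 r^2 times it, then the intrinsics apply), "xyz" and "orientation" of the camera in the world. Camera axes: x right, y up, looking along -z (the intrinsics and any distortion apply to the point x, -y, -z); pixel columns grow to the right and rows downward; lengths in m; the calibration is good to about 2 mm. A picture is of the moment at which its call begins. camera_model takes no time and is no camera call.
- finish_job(): hands the job in, once; it reports no verdict.
The state is a dict: "time_s": time; "joints": joint angles; "joint_velocities": joint speeds; "effort": joint torques, N m; "tcp_pos": TCP position; "ee_rot": TCP orientation; "wrist_force": force on the tool from outside, world axes, zero at the start; "moment": the same for the moment, N m; "gripper_width": opening from 0.0 (shut) to 1.0 (fully open).
Only numpy, scipy, OpenCV 4.12 (cv2) and the standard library are available. Lean on these libraries where they do the work, as an engineer would, in place of code of your own. Each camera call takes 0.05 s, during which the arm holds its last target. There are 200 camera calls.

TASK

Swap the two shield cans: the orange one, now lying in the cradle, goes mouth down over the black post of the test stand, standing fully down on the stand's base; the blue one, now on the post, goes into the cradle, lying centred on both rails with its mouth facing the same (yellow) end as the orange one did. Set the cans down gently, never dropping or ramming them onto stand or cradle (the pink mat is free for parking one), and leave the mug, solder spool and screwdriver where they are.

Things in the scene. Friction and masses are not known exactly. Their poses are not given: they have to be found in the camera images.
- can_blue: blue anodised shield can: a round tube closed at one end, outer diameter 62 mm, length 120 mm, wall 3 mm, closed end 4 mm thick, about 0.22 kg. Origin at the middle of its axis; its z axis runs along the can towards the open mouth (60 mm from the origin). At the start it stands mouth down over the stand's post.
- can_orange: orange shield can, same shape, size and frame as the blue one. At the start it lies level on the cradle's rails, its mouth towards the cradle's +x.
- can_blue_mouth (a point): centre of the blue can's open mouth, on its axis, in the rim plane
- can_orange_mouth (a point): centre of the orange can's open mouth, on its axis, in the rim plane
- stand: fixed test stand: round aluminium base, diameter 110, 12 mm thick, with an upright black post at its centre, diameter 46 mm up to 67 mm above the table, tapering to 28 mm at 83 mm, a small blue chip on top (85 mm). Origin: centre of the underside, z up. A can fully down on it has its middle 72 mm above the table.
- cradle: fixed: base 160 x 90 x 10 mm; two steel rails along x, diameter 12, length 162 mm, axes at y = +-20 mm, 45 mm above table, on cross supports 50 mm wide, 14 thick at x = -55 (grey) and +55 mm (yellow). Origin: centre of underside; z up; +x to the yellow end, which the lying can's mouth faces. A can lying in it has its axis 76 mm above the table, over the x axis; centred: middle over the origin.
- mat: pink anti-static foam mat, 150 x 150 mm, 4 mm thick, fixed, empty: a free place for parking a can. Origin at the centre of its underside.
- mug: white mug, 80 mm diameter, 90 mm tall, handle at its +y; bystander. Origin at the centre of its underside.
- spool: steel-grey solder spool, 60 mm diameter, 58 mm tall, standing; bystander. Origin at the centre of its underside.
- driver: screwdriver 180 mm long, lying along its x axis; bystander. Origin at about its middle, on the underside.
There are look-alikes about, which are no part of the job. What is meant by the can_blue is not brown or green, and is the larger of those in its own colour.

How it is judged:
By the outcome, as a careful person would: the job done as asked, in the order asked, and still so for the second after the job is handed in, with the robot touching nothing.
It also fails if it takes over 72 s, if anything falls off the work surface, if the arm or the gripper's body presses on something with over 40 N, if the wrist force passes 120 N, or if a joint passes its speed limit or range.

## Working session

There is one attempt and no reset: what is moved stays moved. The work goes in short steps, Python scripts to look and compute and a shell command to move; the robot and the scene stay as the last step left them, time stands still between calls to the robot, and variables do not carry over. Pictures are saved under pics/ and viewed, about 8 in all and at most 12, crops included, and the job is handed in when it is done.

```bash
ls; mkdir -p pics; python3 - <<'E'
from station import *
import cv2,numpy as np
np.set_printoptions(precision=4,suppress=True)
for n in("scene","top"):
    cv2.imwrite(f"pics/{n}0.png",capture(n)); m=camera_model(n); print(n,m)
print(sense())
E
```

```text
pics
scene {'mtx': array([[521.2969,   0.    , 313.8875],
       [  0.    , 521.2969, 246.958 ],
       [  0.    ,   0.    ,   1.    ]]), 'k1': -0.13886023055164476, 'xyz': array([0.914 , 0.7364, 0.6575]), 'orientation': array([[-0.8717, -0.2922,  0.3935],
       [ 0.49  , -0.5049,  0.7106],
       [-0.009 ,  0.8122,  0.5833]])}
top {'mtx': array([[514.6532,   0.    , 314.4793],
       [  0.    , 514.6532, 242.1109],
       [  0.    ,   0.    ,   1.    ]]), 'k1': -0.023077774420267188, 'xyz': array([0.3176, 0.0361, 1.0238]), 'orientation': array([[-0.0866,  0.9755, -0.2021],
       [-0.9962, -0.0843,  0.0198],
       [ 0.0023,  0.2031,  0.9792]])}
{'time_s': 0.1, 'joints': array([ 84.6589,  22.0864,   0.3883,  -0.0223, -68.4099, -14.8152]), 'joint_velocities': array([-0.0136, -0.0602,  0.1328,  0.1321, -0.106 ,  0.033 ]), 'effort': array([ -0.0004, -39.1689,  18.7934,   4.2319,   0.0135,  -0.0001]), 'tcp_pos': array([0.2152, 0.5864, 0.2913]), 'ee_rot': array([[ 0.9387, -0.3447, -0.0005],
       [-0.3447, -0.9387, -0.0018],
       [ 0.0001,  0.0019, -1.    ]]), 'wrist_force': array([0.5503, 0.6122, 0.5458]), 'moment': array([ 0.0376, -0.0431, -0.0063]), 'gripper_width': 1.0004817611390586}
```

View pics/scene0.png

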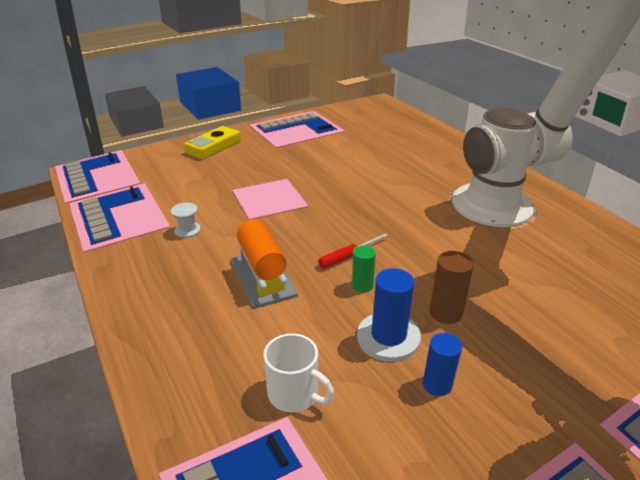

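View pics/top0.png

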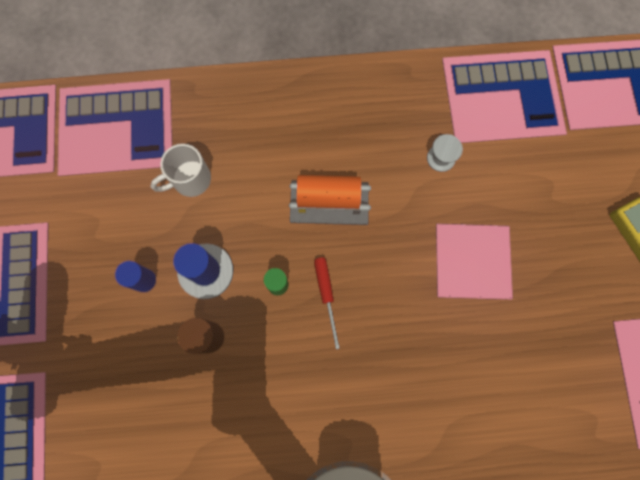

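Image up in the top view is roughly world +x, and right is −y. Blue candidates are the tall can on the white stand (scene 392,308; top 195,263) and a smaller free-standing one (scene 442,365; top 130,275). The green one (363,268) and brown one (450,287) are ruled out by colour. The can on the stand is larger and sits over the post, so it is can_blue. Next I'll measure and make one confirming crop.

```bash
cat > h.py <<'E'
import numpy as np,cv2
from station import *
from scipy.optimize import least_squares
np.set_printoptions(precision=4,suppress=True)
def ray(cam,uv):
    m=camera_model(cam); p=cv2.undistortPoints(np.float64(uv).reshape(-1,1,2),m["mtx"],np.array([m["k1"],0,0,0.]))[:,0]
    d=np.c_[p[:,0],-p[:,1],-np.ones(len(p))]@np.array(m["orientation"]).T
    return np.array(m["xyz"]),d
def plane(cam,uv,z):
    o,d=ray(cam,uv); return (o+d*((z-o[2])/d[:,2])[:,None])[:,:2]
def proj(cam,P):
    m=camera_model(cam); q=(np.float64(P).reshape(-1,3)-m["xyz"])@np.array(m["orientation"]); s=np.c_[q[:,0],-q[:,1]]/-q[:,2:]
    s=s*(1+m["k1"]*(s**2).sum(1,keepdims=True)); return s*[m["mtx"][0,0],m["mtx"][1,1]]+m["mtx"][:2,2]
def mask(im,lo,hi,box):
    h=cv2.inRange(cv2.cvtColor(im,cv2.COLOR_BGR2HSV),np.array(lo),np.array(hi)); o=np.zeros_like(h); x0,y0,x1,y1=box; o[y0:y1,x0:x1]=h[y0:y1,x0:x1]
    n,l,s,c=cv2.connectedComponentsWithStats(o); k=1+s[1:,4].argmax(); return np.uint8(l==k)*255
def cont(m):
    return max(cv2.findContours(m,cv2.RETR_EXTERNAL,cv2.CHAIN_APPROX_NONE)[0],key=cv2.contourArea)[:,0].astype(float)
def circ(P,r):
    f=lambda c:np.hypot(*(P-c).T)-r
    s=least_squares(f,P.mean(0),loss="soft_l1",f_scale=.0007); return s.x,np.sort(abs(s.fun))[len(P)//2]
E
python3 - <<'E'
from h import *
t=cv2.imread("pics/top0.png"); s=cv2.imread("pics/scene0.png")
b=mask(t,[105,120,30],[130,255,255],(165,235,230,300)); c=cont(b)
print("blue rect",cv2.boundingRect(c.astype(np.int32)))
g=mask(t,[0,0,120],[180,60,255],(165,235,240,305)); gc=cont(g|b); print("base",circ(plane("top",gc,.012),.055))
P=plane("top",c,.132); x0=P.mean(0)
# cap: keep outer (far from nadir) contour points
out=c[(c[:,0]<c[:,0].mean())]; print("cap top",circ(plane("top",out,.132),.031))
bs=mask(s,[105,120,30],[130,255,255],(365,260,420,350)); bc=cont(bs); print("scene blue",cv2.boundingRect(bc.astype(np.int32)))
o=mask(t,[3,150,100],[18,255,255],(280,160,385,225)); r=cv2.minAreaRect(cont(o).astype(np.float32)); print(r)
bp=cv2.boxPoints(r); print("orange corners z76",plane("top",bp,.076)); print("centre",plane("top",[r[0]],.076))
m=mask(t,[150,40,150],[180,160,255],(430,215,520,305)); r=cv2.minAreaRect(cont(m).astype(np.float32)); print("mat",plane("top",[r[0]],.004),plane("top",cv2.boxPoints(r),.004))
for n,box,lo,hi in(("mug",(150,140,215,200),[0,0,100],[180,60,255]),("spool",(420,130,470,175),[0,0,90],[180,60,255]),("green",(260,265,292,297),[45,80,30],[80,255,255]),("brown",(174,317,225,355),[0,60,20],[15,255,90]),("smallblue",(110,255,158,295),[105,120,30],[130,255,255]),("driver",(312,250,342,352),[170,150,80],[180,255,255])):
    k=mask(t,lo,hi,box); print(n,plane("top",[cont(k).mean(0)],.04),cv2.contourArea(cont(k).astype(np.float32)))
A=cv2.resize(t[165:235,280:385],None,fx=7,fy=7,interpolation=cv2.INTER_CUBIC)[:300+190,:735]
B=cv2.resize(s[225:405,225:475],(400,288),interpolation=cv2.INTER_CUBIC)
C=np.zeros((590,735,3),np.uint8); C[:300]=cv2.resize(A,(450,300)).mean()*0; C[:300,:450]=cv2.resize(A,(450,300)); C[300:588,:400]=B
cv2.imwrite("pics/c1.png",C)
E
```

```text
blue rect (175, 245, 34, 34)
base (array([0.4925, 0.2405]), np.float64(0.005663170890626797))
cap top (array([0.4877, 0.2342]), np.float64(0.0008413978687592666))
scene blue (372, 269, 42, 77)
((332.0, 192.0), (64.0, 104.0), 90.0)
orange corners z76 [[ 0.6816  0.0696]
 [ 0.6643 -0.1321]
 [ 0.5368 -0.1174]
 [ 0.5538  0.079 ]]
centre [[ 0.6083 -0.0251]]
mat [[ 0.4617 -0.3013]] [[ 0.3944 -0.2168]
 [ 0.5442 -0.2371]
 [ 0.5312 -0.3887]
 [ 0.3814 -0.3639]]
mug [[0.6881 0.2726]] 2070.5
spool [[ 0.684  -0.2628]] 911.5
green [[0.4519 0.0972]] 424.0
brown [[0.3517 0.2402]] 907.0
smallblue [[0.4891 0.3788]] 452.5Traceback (most recent call last):
  File "<stdin>", line 14, in <module>
  File "h.py", line 16, in mask
    n,l,s,c=cv2.connectedComponentsWithStats(o); k=1+s[1:,4].argmax(); return np.uint8(l==k)*255
                                                     ~~~~~~~~~~~~~~^^
ValueError: attempt to get argmax of an empty sequence
```

```bash
python3 - <<'E'
from h import *
t=cv2.imread("pics/top0.png"); s=cv2.imread("pics/scene0.png")
hs=cv2.cvtColor(t,cv2.COLOR_BGR2HSV); print("hsv orange",hs[192,330],"wood",hs[240,380],"base",hs[285,215],"driver",hs[280,324],hs[330,335])
o=mask(t,[3,200,150],[12,255,255],(285,165,380,220)); c=cont(o); r=cv2.minAreaRect(c.astype(np.float32)); print(r)
print("orange corners z76",plane("top",cv2.boxPoints(r),.076)); print("centre",plane("top",[r[0]],.076))
b=mask(t,[105,120,30],[130,255,255],(165,235,230,300)); cb=cont(b)
g=mask(t,[0,0,130],[180,50,255],(175,240,240,305)); gc=cont(g); gc=gc[cv2.distanceTransform(255-b,cv2.DIST_L2,3)[gc[:,1].astype(int),gc[:,0].astype(int)]>3]
print("base",len(gc),circ(plane("top",gc,.012),.055))
A=cv2.resize(t[165:235,280:385],(630,420),interpolation=cv2.INTER_CUBIC); B=cv2.resize(s[225:405,225:475],(250,180)); 
C=np.zeros((590,780,3),np.uint8); C[:300,:450]=cv2.resize(A,(450,300)); C[300:588,:400]=cv2.resize(s[225:405,225:475],(400,288),interpolation=cv2.INTER_CUBIC)
C[300:570,420:780]=cv2.resize(t[235:310,165:265],(360,270),interpolation=cv2.INTER_CUBIC); cv2.imwrite("pics/c1.png",C)
E
```

```text
hsv orange [ 12 185 220] wood [ 13 149 139] base [ 30  11 170] driver [  2 198 162] [ 14  60 141]
((331.75, 179.25001525878906), (4.242640495300293, 0.7071067094802856), 45.0)
orange corners z76 [[ 0.6367 -0.0239]
 [ 0.6376 -0.025 ]
 [ 0.631  -0.0302]
 [ 0.6301 -0.0291]]
centre [[ 0.6339 -0.027 ]]
base 150 (array([0.4928, 0.2406]), np.float64(0.0035685395660441308))
```

View pics/c1.png

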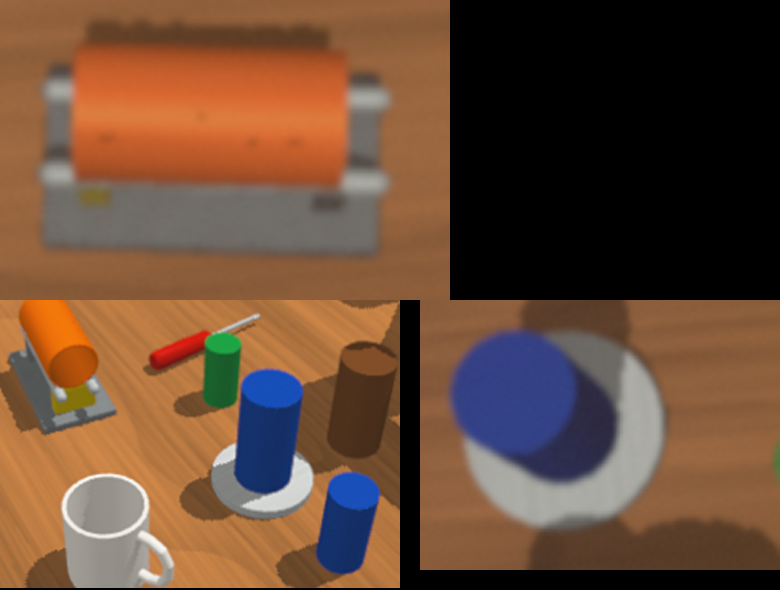

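Crop 1 shows the can on the grey base (tall blue), with the smaller blue one apart from it. The orange can's mouth faces the yellow end, which is on the left of the top view (+y). I'll cast rays through the edge points read from this crop.

```bash
python3 - <<'E'
from h import *
t=cv2.imread("pics/top0.png")
f=lambda a:np.array(a)/[450/105,300/70]+[280,165]-.4
q=f([(77,44),(348,50),(72,180),(348,185)]); P=plane("top",q,.076); print("orange",P,P.mean(0))
R=plane("top",f([(45,91),(42,175),(388,100),(388,183)]),.045); print("rails",R,R.mean(0)); d=(R[:2].mean(0)-R[2:].mean(0)); print("len",np.hypot(*d),"dir deg",np.degrees(np.arctan2(d[1],d[0])))
B=plane("top",f([(42,248),(380,253)]),.010); d=B[0]-B[1]; print("base edge deg",np.degrees(np.arctan2(d[1],d[0])),B)
print("stand",plane("top",[(204.9,270.7)],.012),"cap",plane("top",[(190.7,260.4)],.132))
o=mask(t,[4,165,150],[14,255,255],(285,165,380,215)); r=cv2.minAreaRect(cont(o).astype(np.float32)); print(r,plane("top",[r[0]],.076))
m=mask(t,[150,40,150],[180,160,255],(430,215,520,305)); r=cv2.minAreaRect(cont(m).astype(np.float32)); c=plane("top",[r[0]],.004);print("mat",c)
s=cv2.imread("pics/scene0.png"); bs=cont(mask(s,[105,120,30],[130,255,255],(365,260,420,350))); 
for C in ([.4925,.2405],[.4877,.2342],[.490,.237]): print(C,"pred cap scene",proj("scene",[[*C,.132]]),"side u at z=.07",proj("scene",[[*C,.07]]))
for v in(300,310,320): k=bs[bs[:,1]==v,0]; print(v,k.min(),k.max())
E
```

```text
orange [[ 0.6484  0.038 ]
 [ 0.6351 -0.0836]
 [ 0.5852  0.0453]
 [ 0.5723 -0.0769]] [ 0.6102 -0.0193]
rails [[ 0.6376  0.0547]
 [ 0.5975  0.0592]
 [ 0.6197 -0.1034]
 [ 0.58   -0.0991]] [ 0.6087 -0.0222]
len 0.1591545534284753 dir deg 83.60633782685707
base edge deg 84.19419717686085 [[ 0.5718  0.0627]
 [ 0.5556 -0.0964]]
stand [[0.4874 0.2375]] cap [[0.4877 0.2377]]
((328.51708984375, 191.53765869140625), (64.06718444824219, 29.38726043701172), 2.121096611022949) [[ 0.6097 -0.0185]]
mat [[ 0.4617 -0.3013]]
[0.4925, 0.2405] pred cap scene [[395.1703 280.4785]] side u at z=.07 [[391.9988 309.3675]]
[0.4877, 0.2342] pred cap scene [[395.2411 277.3615]] side u at z=.07 [[392.0968 306.1804]]
[0.49, 0.237] pred cap scene [[395.1257 278.7743]] side u at z=.07 [[391.9726 307.6254]]
300 375.0 411.0
310 374.0 409.0
320 373.0 408.0
```

Stand is at (0.4875, 0.2376). Cradle is at about (0.609, −0.0205), with +x along heading 84°. Mat is at (0.462, −0.301). I'm moving above blue with the jaws across the cradle's axis direction.

```bash
python3 -m inch '[{"hand":0,"slide":[27.2,-34.9,-5],"yaw":-1.33},{"hand":0,"slide":[27.2,-34.9,-5],"yaw":-1.33},{"hand":0,"slide":[27.2,-34.9,-5],"yaw":-1.33},{"hand":0,"slide":[27.2,-34.9,-5],"yaw":-1.33},{"hand":0,"slide":[27.2,-34.9,-5],"yaw":-1.33},{"hand":0,"slide":[27.2,-34.9,-5],"yaw":-1.33},{"hand":0,"slide":[27.2,-34.9,-5],"yaw":-1.33},{"hand":0,"slide":[27.2,-34.9,-5],"yaw":-1.33},{"hand":0,"slide":[27.2,-34.9,-5],"yaw":-1.33},{"hand":0,"slide":[27.2,-34.9,-5],"yaw":-1.33}]'; python3 -c "from h import *;s=sense();print(s['tcp_pos'],s['ee_rot'],s['joints'])"
```

```text
time_s: 1.35
tcp_pos: [0.4868, 0.2387, 0.2424]
ee_rot: [[-0.109, -0.994, 0.0], [-0.994, 0.109, 0.0], [-0.0, -0.0, -1.0]]
wrist_force: [0.2, 0.3, 0.7]
gripper_width: 0.996
[0.4868 0.2387 0.2424] [[-0.1087 -0.9941  0.0002]
 [-0.9941  0.1087  0.0003]
 [-0.0003 -0.0001 -1.    ]] [ 43.2573  16.4695 -15.4734  -0.0092 -58.0377 -49.4921]
```

```bash
python3 -m inch '[{"hand":0,"slide":[0.05,-0.05,-4.5],"yaw":0},{"hand":0,"slide":[0.05,-0.05,-8.9],"yaw":0},{"hand":0,"slide":[0.05,-0.05,-8.9],"yaw":0},{"hand":1,"slide":[0.05,-0.05,-8.9],"yaw":0},{"hand":1,"slide":[0.05,-0.05,-8.9],"yaw":0},{"hand":1,"slide":[0.05,-0.05,-8.9],"yaw":0},{"hand":1,"slide":[0.05,-0.05,-8.9],"yaw":0},{"hand":1,"slide":[0.05,-0.05,-8.9],"yaw":0}]'
```

```text
time_s: 2.35
tcp_pos: [0.4887, 0.2377, 0.1545]
ee_rot: [[-0.11, -0.994, 0.003], [-0.994, 0.11, 0.002], [-0.002, -0.002, -1.0]]
wrist_force: [0.6, 0.1, 4.9]
gripper_width: 0.701
```

```bash
python3 -m inch '[{"hand":1,"slide":[0,0,2],"yaw":0},{"hand":1,"slide":[0,0,5],"yaw":0},{"hand":1,"slide":[0,0,9],"yaw":0},{"hand":1,"slide":[0,0,12],"yaw":0},{"hand":1,"slide":[0,0,12],"yaw":0}]'
```

```text
time_s: 2.98
tcp_pos: [0.488, 0.2374, 0.2746]
ee_rot: [[-0.111, -0.994, 0.002], [-0.994, 0.111, 0.003], [-0.003, -0.002, -1.0]]
wrist_force: [0.6, -0.5, -3.6]
gripper_width: 0.697
```

```bash
python3 -m inch '[{"hand":1,"slide":[-2.2,-49.8,0],"yaw":0},{"hand":1,"slide":[-2.2,-49.8,0],"yaw":0},{"hand":1,"slide":[-2.2,-49.8,0],"yaw":0},{"hand":1,"slide":[-2.2,-49.8,0],"yaw":0},{"hand":1,"slide":[-2.2,-49.8,0],"yaw":0},{"hand":1,"slide":[-2.2,-49.8,0],"yaw":0},{"hand":1,"slide":[-2.2,-49.8,0],"yaw":0},{"hand":1,"slide":[-2.2,-49.8,-3],"yaw":0},{"hand":1,"slide":[-2.2,-49.8,-7],"yaw":0},{"hand":1,"slide":[-2.2,-49.8,-11]}]'; python3 -c "from h import *;s=sense();print(s['tcp_pos'],s['joints'])"
```

```text
[0.488  0.2374 0.2746] [ 43.0584  14.784  -12.8133  -0.028  -62.2177 -49.4211]invalid input
```

```bash
python3 - <<'E'
from h import *
cv2.imwrite("pics/s2.png",capture("scene"))
E
```

```text
(no output)
```

View pics/s2.png

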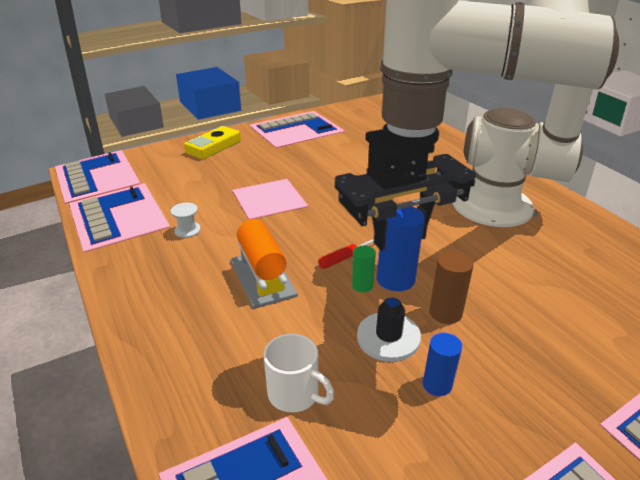

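The call was refused because a row lacked its yaw. The picture (my 4th) shows the blue can hanging upright in the gripper at (400,250), with the post (391,320) clear.

```bash
python3 -m inch '[{"hand":1,"slide":[-2.2,-49.8,0],"yaw":0},{"hand":1,"slide":[-2.2,-49.8,0],"yaw":0},{"hand":1,"slide":[-2.2,-49.8,0],"yaw":0},{"hand":1,"slide":[-2.2,-49.8,0],"yaw":0},{"hand":1,"slide":[-2.2,-49.8,0],"yaw":0},{"hand":1,"slide":[-2.2,-49.8,0],"yaw":0},{"hand":1,"slide":[-2.2,-49.8,0],"yaw":0},{"hand":1,"slide":[-2.2,-49.8,-3],"yaw":0},{"hand":1,"slide":[-2.2,-49.8,-7],"yaw":0},{"hand":1,"slide":[-2.2,-49.8,-11],"yaw":0}]'; python3 -c "from h import *;s=sense();print(s['tcp_pos'],s['joints'])"
```

```text
time_s: 4.28
tcp_pos: [0.4635, -0.2614, 0.1594]
ee_rot: [[-0.114, -0.993, -0.005], [-0.993, 0.114, 0.002], [-0.001, 0.005, -1.0]]
wrist_force: [0.2, 0.5, -2.7]
gripper_width: 0.702
[ 0.4635 -0.2614  0.1594] [-11.9742  21.1551 -22.4945  -0.0773 -46.6588   5.4678]
```

```bash
python3 -m inch '[{"hand":1,"slide":[0,0,0],"yaw":0},{"hand":1,"slide":[0,0,-0.5],"yaw":0},{"hand":1,"slide":[0,0,-0.9],"yaw":0},{"hand":1,"slide":[0,0,-1.2],"yaw":0},{"hand":1,"slide":[0,0,-1.4],"yaw":0}]'
```

```text
time_s: 4.9
tcp_pos: [0.466, -0.2607, 0.1497]
ee_rot: [[-0.111, -0.994, 0.001], [-0.994, 0.111, -0.0], [0.0, -0.001, -1.0]]
wrist_force: [-0.2, 1.5, -2.7]
gripper_width: 0.697
```

```bash
python3 -m inch '[{"hand":1,"slide":[0,0,-0.15],"yaw":0},{"hand":1,"slide":[0,0,-0.3],"yaw":0},{"hand":1,"slide":[0,0,-0.3],"yaw":0}]'
```

```text
time_s: 5.28
tcp_pos: [0.466, -0.2608, 0.1465]
ee_rot: [[-0.111, -0.994, 0.0], [-0.994, 0.111, -0.0], [0.0, -0.0, -1.0]]
wrist_force: [-0.8, 0.1, -1.4]
gripper_width: 0.703
```

```bash
python3 -m inch '[{"hand":0,"slide":[0,0,0],"yaw":0},{"hand":0,"slide":[0,0,0],"yaw":0},{"hand":0,"slide":[0,0,0],"yaw":0},{"hand":0,"slide":[0,0,4],"yaw":0},{"hand":0,"slide":[0,0,9],"yaw":0},{"hand":0,"slide":[14,21.2,9],"yaw":0},{"hand":0,"slide":[14,21.2,9],"yaw":0},{"hand":0,"slide":[14,21.2,9],"yaw":0},{"hand":0,"slide":[14,21.2,9],"yaw":0},{"hand":0,"slide":[14,21.2,9],"yaw":0}]'; python3 - <<'E'
from h import *
t=capture("top");cv2.imwrite("pics/t3.png",t)
E
```

```text
time_s: 6.52
tcp_pos: [0.6078, -0.0454, 0.2358]
ee_rot: [[-0.106, -0.994, 0.001], [-0.994, 0.106, 0.0], [-0.0, -0.001, -1.0]]
wrist_force: [0.0, -1.0, 0.2]
gripper_width: 0.997
```

View pics/t3.png

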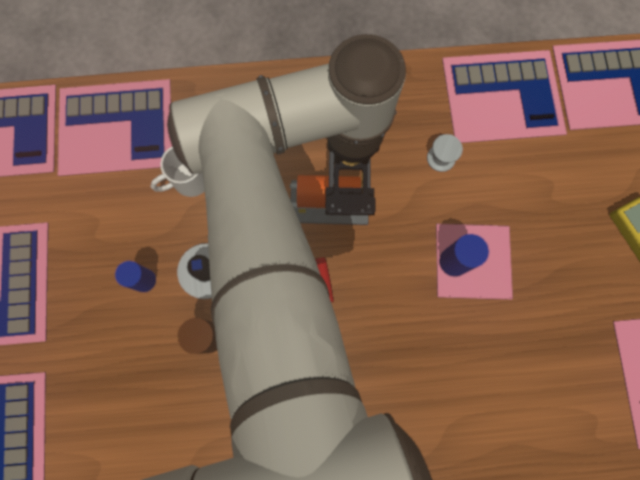

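Blue stands on the mat at (470,251). Next I'm gripping orange about 30 mm from its closed end, then lifting to see whether it pivots.

```bash
python3 -m inch '[{"hand":0,"slide":[0,0,-5],"yaw":0},{"hand":0,"slide":[0,0,-9],"yaw":0},{"hand":0,"slide":[0,0,-10.9],"yaw":0},{"hand":0,"slide":[0,0,-10.9],"yaw":0},{"hand":1,"slide":[0,0,-10.9],"yaw":0},{"hand":1,"slide":[0,0,-10.9],"yaw":0},{"hand":1,"slide":[0,0,-10.9],"yaw":0},{"hand":1,"slide":[0,0,-10.9],"yaw":0},{"hand":1,"slide":[0,0,-10.9],"yaw":0}]'
```

```text
time_s: 7.7
tcp_pos: [0.6077, -0.0488, 0.1287]
ee_rot: [[-0.11, -0.994, 0.005], [-0.994, 0.11, -0.0], [-0.0, -0.005, -1.0]]
wrist_force: [3.6, -1.6, 3.7]
gripper_width: 0.717
```

```bash
python3 -m inch '[{"hand":1,"slide":[0,0,0.5],"yaw":0},{"hand":1,"slide":[0,0,2],"yaw":0},{"hand":1,"slide":[0,0,5],"yaw":0},{"hand":1,"slide":[0,0,8],"yaw":0},{"hand":1,"slide":[0,0,8],"yaw":0}]';  python3 - <<'E'
from h import *
s=capture("scene");cv2.imwrite("pics/s4.png",s[80:380,150:550])
E
```

```text
time_s: 8.32
tcp_pos: [0.6063, -0.0486, 0.21]
ee_rot: [[-0.11, -0.994, 0.004], [-0.994, 0.11, 0.001], [-0.001, -0.004, -1.0]]
wrist_force: [0.4, 0.3, -2.5]
gripper_width: 0.714
```

View pics/s4.png

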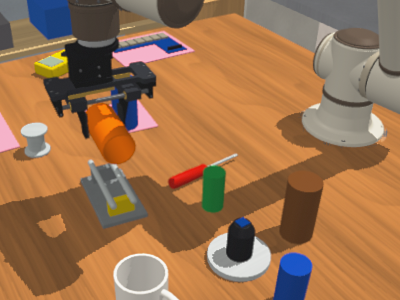

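```bash
cat >> h.py <<'E'
def tilts(cam,L=.09,u=(.110,.994),angs=range(0,91,10)):
    s=sense(); g=s["tcp_pos"]+s["ee_rot"][:,2]*.051; u=np.array([*u,0])
    for a in angs:
        r=np.radians(a); d=u*np.cos(r)-np.array([0,0,1])*np.sin(r)
        print(a,"mouth",proj(cam,[g+d*L])[0].round(1),"closed",proj(cam,[g-d*(.12-L)])[0].round(1))
E
python3 - <<'E'
from h import *
im=cv2.imread("pics/s4.png"); hs=cv2.cvtColor(im,cv2.COLOR_BGR2HSV); c=cont(mask(im,[4,200,120],[16,255,255],(80,90,140,170)))+[150,80]
print(c.min(0),c.max(0),cv2.fitLine(c.astype(np.float32),cv2.DIST_L2,0,.01,.01).ravel())
tilts("scene",angs=range(-10,60,10))
E
```

```text
[236. 183.] [285. 243.] [  0.5076   0.8616 258.96   213.0733]
-10 mouth [269.4 220.5] closed [250.  199.2]
0 mouth [270.2 228.5] closed [249.7 196.7]
10 mouth [270.4 235.5] closed [249.5 194.5]
20 mouth [270.2 241.4] closed [249.6 192.5]
30 mouth [269.4 245.9] closed [249.7 190.8]
40 mouth [268.2 249. ] closed [250.  189.6]
50 mouth [266.7 250.6] closed [250.4 188.7]
```

The lifted orange can stays level (tilt about 0°), so the pads hold it and it has to be turned by contact. Plan: bring it level with the rim's lower edge against the side of the post, then swing the hand in an arc over the post. The can then tips mouth down with the post entering it. I'll approach along heading 135°, which is clear of the bystanders.

```bash
python3 -m inch '[{"hand":1,"slide":[-3.2,19.9,0],"yaw":0.895},{"hand":1,"slide":[-3.2,19.9,0],"yaw":0.895},{"hand":1,"slide":[-3.2,19.9,0],"yaw":0.895},{"hand":1,"slide":[-3.2,19.9,0],"yaw":0.895},{"hand":1,"slide":[-3.2,19.9,0],"yaw":0.895},{"hand":1,"slide":[-3.2,19.9,0],"yaw":0.895},{"hand":1,"slide":[-3.2,19.9,-3],"yaw":0.895},{"hand":1,"slide":[-3.2,19.9,-6],"yaw":0.895},{"hand":1,"slide":[-3.2,19.9,-8],"yaw":0.895},{"hand":1,"slide":[-3.2,19.9,-8],"yaw":0.895}]'; python3 - <<'E'
from h import *
print(sense()['joints'],sense()['moment']); s=capture("scene");cv2.imwrite("pics/s5.png",cv2.resize(s[150:390,220:520],None,fx=2,fy=2))
tilts("scene",u=(-.707,.707),angs=range(-10,30,10))
E
```

```text
time_s: 9.62
tcp_pos: [0.5724, 0.149, 0.1248]
ee_rot: [[0.704, -0.71, -0.006], [-0.71, -0.704, -0.003], [-0.002, 0.006, -1.0]]
wrist_force: [-0.1, 0.3, -1.1]
gripper_width: 0.717
[ 30.2547  28.5301 -15.8986  -0.039  -45.9299  14.5097] [-0.0041 -0.0326 -0.016 ]
-10 mouth [374.1 293.7] closed [305.9 291.3]
0 mouth [374.3 300.9] closed [305.6 289. ]
10 mouth [372.9 307.7] closed [305.8 286.7]
20 mouth [370.1 313.8] closed [306.5 284.6]
```

View pics/s5.png

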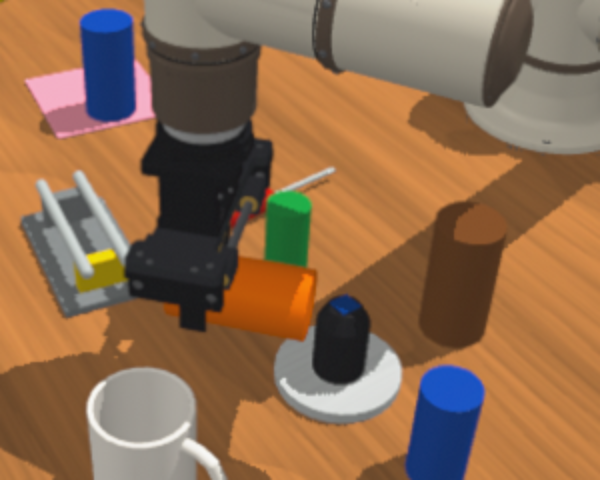

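Picture 7 shows orange level, its mouth edge at about (376,300) facing the post, with nothing touching. Now the first third of the arc.

```bash
python3 -m inch '[{"hand":1,"slide":[-0.5,0.5,0],"yaw":0},{"hand":1,"slide":[-0.8,0.8,0],"yaw":0},{"hand":1,"slide":[-1.0,1.0,0.8],"yaw":0},{"hand":1,"slide":[-1.25,1.25,1.6],"yaw":0},{"hand":1,"slide":[-1.55,1.55,2.3],"yaw":0},{"hand":1,"slide":[-1.87,1.87,3.0],"yaw":0},{"hand":1,"slide":[-2.25,2.25,3.7],"yaw":0},{"hand":1,"slide":[-2.66,2.66,4.3],"yaw":0},{"hand":1,"slide":[-2.66,2.66,4.3],"yaw":0}]'; python3 - <<'E'
from h import *
print(sense()['moment']); s=capture("scene");cv2.imwrite("pics/s6.png",cv2.resize(s[150:390,220:520],None,fx=2,fy=2))
c=cont(mask(s,[4,200,100],[16,255,255],(290,230,400,340))); print(c.min(0),c.max(0),cv2.minAreaRect(c.astype(np.float32)))
tilts("scene",u=(-.707,.707),angs=range(-10,50,10))
E
```

```text
time_s: 10.8
tcp_pos: [0.5475, 0.1773, 0.1713]
ee_rot: [[0.707, -0.707, 0.002], [-0.707, -0.707, 0.001], [0.001, -0.002, -1.0]]
wrist_force: [3.4, -3.1, 1.9]
gripper_width: 0.715
[-1.0276 -1.1586 -0.0778]
[345. 268.] [398. 321.] ((370.88458251953125, 294.9230651855469), (51.30976867675781, 37.164913177490234), 33.6900634765625)
-10 mouth [398.9 277. ] closed [327.  275.2]
0 mouth [398.9 284.7] closed [326.7 272.7]
10 mouth [397.2 291.9] closed [327.  270.3]
20 mouth [394.  298.5] closed [327.8 268. ]
30 mouth [389.3 304.3] closed [329.2 265.9]
40 mouth [383.4 309. ] closed [331.  264.1]
```

View pics/s6.png

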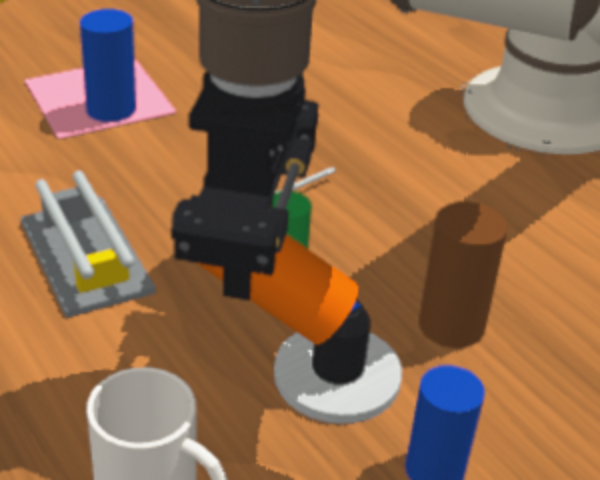

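Picture 8 shows the can tipped about 30° around the post top, as planned, with a gentle 5 N push. Continuing the arc.

```bash
python3 -m inch '[{"hand":1,"slide":[-0.45,0.45,0.55],"yaw":0},{"hand":1,"slide":[-0.92,0.92,1.0],"yaw":0},{"hand":1,"slide":[-1.42,1.42,1.45],"yaw":0},{"hand":1,"slide":[-1.94,1.94,1.85],"yaw":0},{"hand":1,"slide":[-2.5,2.5,2.15],"yaw":0},{"hand":1,"slide":[-3.05,3.05,2.4],"yaw":0},{"hand":1,"slide":[-3.63,3.63,2.55],"yaw":0},{"hand":1,"slide":[-4.2,4.2,2.7],"yaw":0},{"hand":1,"slide":[-4.2,4.2,2.7],"yaw":0}]'; python3 - <<'E'
from h import *
print(sense()['moment']); s=capture("scene");cv2.imwrite("pics/s7.png",cv2.resize(s[150:390,220:520],None,fx=2,fy=2))
tilts("scene",u=(-.707,.707),angs=range(40,101,10))
E
```

```text
time_s: 11.98
tcp_pos: [0.505, 0.2194, 0.1975]
ee_rot: [[0.707, -0.708, 0.001], [-0.708, -0.707, 0.001], [-0.0, -0.001, -1.0]]
wrist_force: [3.7, -2.0, -1.0]
gripper_width: 0.717
[-0.4622 -1.0814 -0.0467]
40 mouth [420.8 303.2] closed [368.  256.7]
50 mouth [413.3 307.1] closed [370.4 255.2]
60 mouth [405.  309.8] closed [373.2 254.1]
70 mouth [396.2 311.3] closed [376.3 253.4]
80 mouth [387.1 311.5] closed [379.6 253.2]
90 mouth [377.9 310.5] closed [382.9 253.5]
100 mouth [368.9 308.3] closed [386.2 254.2]
```

View pics/s7.png

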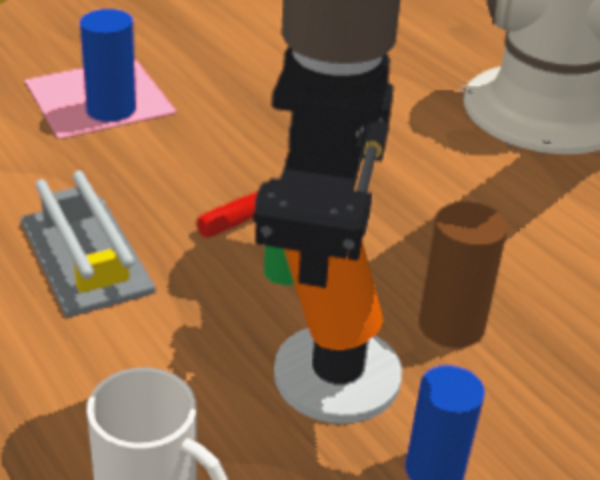

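```bash
python3 -m inch '[{"hand":1,"slide":[-0.55,0.55,0.05],"yaw":0},{"hand":1,"slide":[-1.1,1.1,0.05],"yaw":0},{"hand":1,"slide":[-1.7,1.7,-0.1],"yaw":0},{"hand":1,"slide":[-2.2,2.2,-0.3],"yaw":0},{"hand":1,"slide":[-2.2,2.2,-0.3],"yaw":0}]'; python3 - <<'E'
from h import *
print(sense()['moment']); s=capture("scene");cv2.imwrite("pics/s8.png",cv2.resize(s[200:360,300:480],None,fx=3,fy=3))
tilts("scene",u=(-.707,.707),angs=range(70,111,10))
c=cont(mask(s,[4,180,80],[16,255,255],(340,265,430,340))); 
for v in range(285,306,4): k=c[abs(c[:,1]-v)<1,0]; print(v,k.min(),k.max())
E
```

```text
time_s: 12.65
tcp_pos: [0.4831, 0.2417, 0.1945]
ee_rot: [[0.707, -0.707, 0.001], [-0.707, -0.707, 0.001], [-0.0, -0.002, -1.0]]
wrist_force: [1.7, -0.4, -0.6]
gripper_width: 0.703
[ 0.1741 -0.9107  0.0118]
70 mouth [414.6 316. ] closed [396.  258.2]
80 mouth [405.4 316.2] closed [399.3 258. ]
90 mouth [396.1 315.2] closed [402.7 258.2]
100 mouth [387. 313.] closed [406. 259.]
110 mouth [378.3 309.6] closed [409.2 260.2]
285 377.0 416.0
289 377.0 415.0
293 377.0 415.0
297 376.0 414.0
301 376.0 413.0
305 375.0 413.0
```

```bash
python3 -m inch '[{"hand":1,"slide":[0.4,-0.4,0],"yaw":0},{"hand":1,"slide":[0.4,-0.4,-1],"yaw":0},{"hand":1,"slide":[0.4,-0.4,-2],"yaw":0},{"hand":1,"slide":[0.4,-0.4,-2.8],"yaw":0},{"hand":1,"slide":[0.4,-0.4,-3.3],"yaw":0},{"hand":1,"slide":[0.4,-0.4,-3.6],"yaw":0},{"hand":1,"slide":[0.4,-0.4,-3.6],"yaw":0}]'; python3 - <<'E'
from h import *
print(sense()['moment'])
E
```

```text
time_s: 13.58
tcp_pos: [0.4874, 0.2371, 0.1579]
ee_rot: [[0.706, -0.708, 0.0], [-0.708, -0.706, 0.001], [-0.0, -0.001, -1.0]]
wrist_force: [2.1, 4.5, -4.7]
gripper_width: 0.698
[ 1.4425 -0.7168 -0.0586]
```

```bash
python3 -m inch '[{"hand":1,"slide":[0.1,0.2,0],"yaw":0},{"hand":1,"slide":[0.1,0.25,-0.2],"yaw":0},{"hand":1,"slide":[0.1,0.25,-0.3],"yaw":0},{"hand":1,"slide":[0.1,0.25,-0.3],"yaw":0}]'; python3 - <<'E'
from h import *
print(sense()['moment'])
E
```

```text
time_s: 14.08
tcp_pos: [0.4875, 0.2381, 0.1557]
ee_rot: [[0.706, -0.708, -0.002], [-0.708, -0.706, -0.003], [0.0, 0.003, -1.0]]
wrist_force: [-0.8, -1.6, 5.0]
gripper_width: 0.7
[-0.514   0.6528  0.034 ]
```

```bash
python3 -m inch '[{"hand":1,"slide":[-0.02,-0.05,-0.15],"yaw":0},{"hand":1,"slide":[-0.02,-0.05,-0.15],"yaw":0}]'; python3 - <<'E'
from h import *
print(sense()['moment'])
s=capture("scene");cv2.imwrite("pics/s9.png",cv2.resize(s[220:370,330:450],None,fx=4,fy=4,interpolation=cv2.INTER_CUBIC))
E
```

```text
time_s: 14.32
tcp_pos: [0.4877, 0.2379, 0.1556]
ee_rot: [[0.706, -0.708, -0.001], [-0.708, -0.706, -0.002], [0.001, 0.002, -1.0]]
wrist_force: [-3.3, -1.6, 11.6]
gripper_width: 0.708
[-0.6708  1.3413 -0.0517]
```

View pics/s9.png

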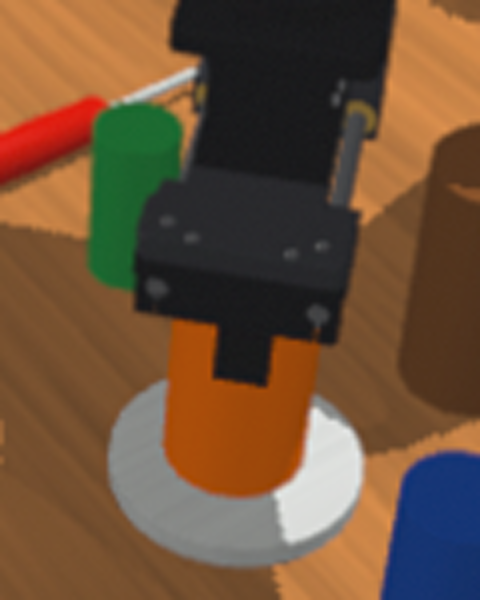

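Picture 10 shows orange upright and fully down on the base; contact force is rising at constant z. I'll ease off, release and retreat.

```bash
python3 -m inch '[{"hand":1,"slide":[0,0,0.25],"yaw":0},{"hand":0,"slide":[0,0,0.3],"yaw":0},{"hand":0,"slide":[0,0,0.3],"yaw":0},{"hand":0,"slide":[0,0,0.3],"yaw":0},{"hand":0,"slide":[0,0,0.3],"yaw":0},{"hand":0,"slide":[0,0,3],"yaw":0},{"hand":0,"slide":[0,0,8],"yaw":0},{"hand":0,"slide":[0,0,12],"yaw":0},{"hand":0,"slide":[0,0,12],"yaw":0}]'
```

```text
time_s: 15.5
tcp_pos: [0.4893, 0.2397, 0.2776]
ee_rot: [[0.706, -0.708, 0.007], [-0.708, -0.706, 0.005], [0.001, -0.008, -1.0]]
wrist_force: [1.0, 0.3, -0.1]
gripper_width: 0.998
```

```bash
python3 -m inch '[{"hand":0,"slide":[-2.2,-49.8,0],"yaw":-0.89},{"hand":0,"slide":[-2.2,-49.8,0],"yaw":-0.89},{"hand":0,"slide":[-2.2,-49.8,0],"yaw":-0.89},{"hand":0,"slide":[-2.2,-49.8,0],"yaw":-0.89},{"hand":0,"slide":[-2.2,-49.8,0],"yaw":-0.89},{"hand":0,"slide":[-2.2,-49.8,0],"yaw":-0.89},{"hand":0,"slide":[-2.2,-49.8,0],"yaw":-0.89},{"hand":0,"slide":[-2.2,-49.8,0],"yaw":-0.89},{"hand":0,"slide":[-2.2,-49.8,0],"yaw":-0.89},{"hand":0,"slide":[-2.2,-49.8,0],"yaw":-0.89}]'; python3 - <<'E'
from h import *
s=capture("scene");cv2.imwrite("pics/s10.png",s); c=cont(mask(s,[4,180,80],[16,255,255],(350,250,430,360))); print(c.min(0),c.max(0))
for v in range(290,335,8): k=c[abs(c[:,1]-v)<1,0]; print(v,k.min(),k.max())
s0=cv2.imread("pics/scene0.png"); c=cont(mask(s0,[105,120,30],[130,255,255],(365,260,420,350)));print("blue at start",c.min(0),c.max(0))
for v in range(290,335,8): k=c[abs(c[:,1]-v)<1,0]; print(v,k.min(),k.max())
E
```

```text
time_s: 16.75
tcp_pos: [0.4655, -0.2591, 0.2726]
ee_rot: [[-0.107, -0.994, -0.002], [-0.994, 0.107, 0.001], [-0.001, 0.002, -1.0]]
wrist_force: [-0.3, 1.0, -0.9]
gripper_width: 1.003
[371. 266.] [413. 343.]
290 374.0 412.0
298 373.0 411.0
306 373.0 410.0
314 373.0 409.0
322 372.0 406.0
330 371.0 405.0
blue at start [372. 269.] [413. 345.]
290 376.0 412.0
298 375.0 411.0
306 374.0 410.0
314 374.0 408.0
322 373.0 407.0
330 372.0 406.0
```

```bash
python3 - <<'E'
from h import *
t=capture("top");cv2.imwrite("pics/t11.png",t); s=cv2.imread("pics/s10.png"); t0=cv2.imread("pics/top0.png")
hs=cv2.cvtColor(t,cv2.COLOR_BGR2HSV); print(hs[260,191],hs[270,205])
def capfit(c): # left/upper extremes of cap
    out=c[(c[:,0]<c[:,0].mean())]; return circ(plane("top",out,.132),.031)
co=cont(mask(t,[4,150,140],[16,255,255],(160,230,240,300))); cb=cont(mask(t0,[105,120,30],[130,255,255],(165,235,230,300)))
print(cv2.boundingRect(co.astype(np.int32)),cv2.boundingRect(cb.astype(np.int32)))
C=np.hstack([cv2.resize(t[235:305,165:245],(400,350),interpolation=cv2.INTER_CUBIC),cv2.resize(s[255:350,355:435],(337,400),interpolation=cv2.INTER_CUBIC)[:350]]); cv2.imwrite("pics/c12.png",C)
E
```

```text
[ 10 197 211] [ 10 194 202]
(173, 242, 38, 38) (175, 245, 34, 34)
```

View pics/c12.png

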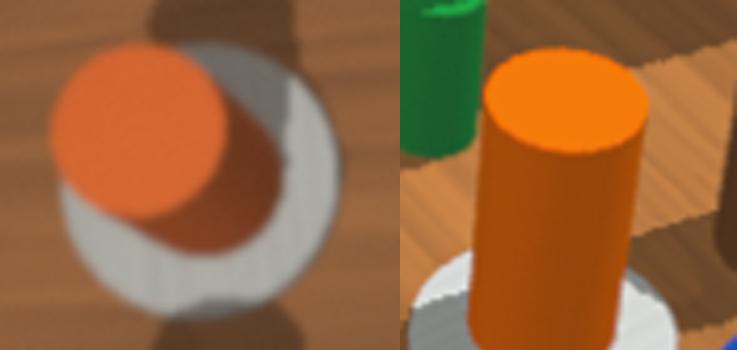

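```bash
python3 - <<'E'
from h import *
def tri(a,b):
    o1,d1=ray("top",[a]);o2,d2=ray("scene",[b]); d1=d1[0];d2=d2[0]
    k=np.linalg.lstsq(np.c_[d1,-d2],o2-o1,rcond=None)[0]; return (o1+k[0]*d1+o2+k[1]*d2)/2, np.linalg.norm(o1+k[0]*d1-o2-k[1]*d2)
print(tri((192.3,260.9),(394.0,278.35)))
s0=cv2.imread("pics/scene0.png"); 
for n,f,lo,hi in(("o","pics/s10.png",[4,180,200],[20,255,255]),("b","pics/scene0.png",[105,120,150],[130,255,255])):
    i=cv2.imread(f); c=cont(mask(i,lo,hi,(350,255,430,340))); print(n,cv2.fitEllipse(c.astype(np.float32)),c.min(0),c.max(0))
E
```

```text
(array([0.4882, 0.2344, 0.13  ]), np.float64(0.0031227583566167338))
o ((394.028564453125, 278.48199462890625), (23.48326301574707, 38.48335266113281), 95.92247009277344) [375. 266.] [413. 290.]
b ((394.6214904785156, 279.9979248046875), (22.360000610351562, 37.54749298095703), 96.05586242675781) [376. 269.] [413. 291.]
```

Picture 11 shows orange upright on the base. Triangulated, its top is at z ≈ 0.130 against 0.132 expected, so it is fully down, and it sits within the post's clearance. Now blue: regrip on the mat.

```bash
python3 -m inch '[{"hand":0,"slide":[0,0,-5],"yaw":0},{"hand":0,"slide":[0,0,-10],"yaw":0},{"hand":0,"slide":[0,0,-12.7],"yaw":0},{"hand":0,"slide":[0,0,-12.7],"yaw":0},{"hand":1,"slide":[0,0,-12.7],"yaw":0},{"hand":1,"slide":[0,0,-12.7],"yaw":0},{"hand":1,"slide":[0,0,-12.7],"yaw":0},{"hand":1,"slide":[0,0,-12.7],"yaw":0}]'
```

```text
time_s: 17.85
tcp_pos: [0.4666, -0.2593, 0.1477]
ee_rot: [[-0.106, -0.994, 0.002], [-0.994, 0.106, -0.001], [0.0, -0.002, -1.0]]
wrist_force: [0.7, 1.0, 2.1]
gripper_width: 0.697
```

```bash
python3 -m inch '[{"hand":1,"slide":[0,0,3],"yaw":0},{"hand":1,"slide":[0,0,8.2],"yaw":0},{"hand":1,"slide":[15.5,35.5,8.2],"yaw":0},{"hand":1,"slide":[15.5,35.5,8.2],"yaw":0},{"hand":1,"slide":[15.5,35.5,8.2],"yaw":0},{"hand":1,"slide":[15.5,35.5,8.2],"yaw":0},{"hand":1,"slide":[15.5,35.5,8.2],"yaw":0},{"hand":1,"slide":[15.5,35.5,8.2],"yaw":0},{"hand":1,"slide":[15.5,35.5,8.2],"yaw":0},{"hand":1,"slide":[15.5,35.5,8.2],"yaw":0}]'
```

```text
time_s: 19.1
tcp_pos: [0.6205, 0.0962, 0.2275]
ee_rot: [[-0.105, -0.994, -0.003], [-0.994, 0.105, -0.001], [0.001, 0.003, -1.0]]
wrist_force: [-0.2, -0.6, -2.8]
gripper_width: 0.701
```

```bash
python3 -m inch '[{"hand":1,"slide":[0,0,-1.5],"yaw":0},{"hand":1,"slide":[0,0,-3],"yaw":0},{"hand":1,"slide":[0,0,-4.4],"yaw":0},{"hand":1,"slide":[0,0,-4.4],"yaw":0},{"hand":1,"slide":[0,0,-4.4],"yaw":0}]'; python3 - <<'E'
from h import *
S=sense();p=S['tcp_pos'];print(p,S['moment'],S['joints'])
u=np.array([.110,.994]);print("u",(p[:2]-[.609,-.0205])@u,"v",(p[:2]-[.609,-.0205])@[.994,-.110])
E
```

```text
time_s: 19.73
tcp_pos: [0.6214, 0.0957, 0.185]
ee_rot: [[-0.106, -0.994, 0.001], [-0.994, 0.106, -0.0], [0.0, -0.001, -1.0]]
wrist_force: [-0.1, -0.6, -2.6]
gripper_width: 0.699
[0.6214 0.0957 0.185 ] [ 0.0796 -0.1129  0.0074] [ 23.4883  27.5108  -7.1574   0.0251 -55.2965 -29.5744]
u 0.11686715694033689 v -0.0004777784549486082
```

Blue is held upright just beyond the cradle's yellow end. I'll tip it back over the two rail ends, closed end toward the grey end.

```bash
python3 -m inch '[{"hand":1,"slide":[-0.06,-0.6,0],"yaw":0},{"hand":1,"slide":[-0.11,-1.0,0],"yaw":0},{"hand":1,"slide":[-0.19,-1.76,0.2],"yaw":0},{"hand":1,"slide":[-0.28,-2.5,0.34],"yaw":0},{"hand":1,"slide":[-0.36,-3.25,0.4],"yaw":0},{"hand":1,"slide":[-0.44,-4.0,0.4],"yaw":0},{"hand":1,"slide":[-0.44,-4.0,0.4],"yaw":0}]'; python3 - <<'E'
from h import *
print(sense()['moment']); s=capture("scene");cv2.imwrite("pics/s13.png",s); c=cont(mask(s,[105,120,30],[130,255,255],(220,180,340,300))); print(c.min(0),c.max(0),cv2.minAreaRect(c.astype(np.float32)))
tilts("scene",L=.0927,angs=range(50,101,10))
E
```

```text
time_s: 20.6
tcp_pos: [0.6167, 0.0547, 0.1891]
ee_rot: [[-0.106, -0.994, 0.0], [-0.994, 0.106, -0.001], [0.001, -0.0, -1.0]]
wrist_force: [1.8, 0.8, -1.8]
gripper_width: 0.699
[ 0.3417 -0.3888 -0.0069]
[255. 223.] [297. 298.] ((276.1330871582031, 260.8712463378906), (75.10751342773438, 35.79236602783203), 83.51692199707031)
50 mouth [287.2 293.4] closed [269.5 226.6]
60 mouth [284.8 292.9] closed [270.1 226.4]
70 mouth [282.1 290.9] closed [270.9 226.7]
80 mouth [279.2 287.5] closed [271.7 227.4]
90 mouth [276.3 282.9] closed [272.6 228.6]
100 mouth [273.3 277.3] closed [273.6 230.3]
```

```bash
cat >> h.py <<'E'
def boxes(cam,L,angs,u=(.110,.994),g=None):
    if g is None: s=sense(); g=s["tcp_pos"]+s["ee_rot"][:,2]*.051
    u=np.array([*u,0]); t=np.linspace(0,6.28,60)
    for a in angs:
        r=np.radians(a); d=u*np.cos(r)-np.array([0,0,1])*np.sin(r); n=u*np.sin(r)+np.array([0,0,1])*np.cos(r); w=np.cross(d,n)
        ring=.031*(np.cos(t)[:,None]*n+np.sin(t)[:,None]*w); m=proj(cam,g+d*L+ring); c=proj(cam,g-d*(.12-L)+ring); q=np.r_[m,c]
        print(a,"box",q.min(0).round(),q.max(0).round(),"mouth",m.min(0).round(),m.max(0).round())
E
python3 - <<'E'
from h import *
boxes("scene",.0927,range(50,101,10))
s=cv2.imread("pics/s13.png"); hs=cv2.cvtColor(s,cv2.COLOR_BGR2HSV)
for v in range(262,316,4): print(v,[tuple(hs[v,x]) for x in(266,274,282,290)])
E
```

```text
50 box [252. 222.] [305. 298.] mouth [270. 289.] [305. 298.]
60 box [253. 222.] [302. 298.] mouth [268. 288.] [302. 298.]
70 box [253. 222.] [299. 298.] mouth [265. 284.] [299. 298.]
80 box [254. 220.] [296. 297.] mouth [262. 279.] [296. 297.]
90 box [254. 219.] [293. 294.] mouth [259. 272.] [293. 294.]
100 box [255. 218.] [292. 290.] mouth [257. 265.] [290. 290.]
262 [(np.uint8(110), np.uint8(208), np.uint8(124)), (np.uint8(110), np.uint8(203), np.uint8(118)), (np.uint8(110), np.uint8(202), np.uint8(115)), (np.uint8(110), np.uint8(205), np.uint8(107))]
266 [(np.uint8(110), np.uint8(208), np.uint8(125)), (np.uint8(110), np.uint8(206), np.uint8(119)), (np.uint8(110), np.uint8(204), np.uint8(115)), (np.uint8(110), np.uint8(201), np.uint8(108))]
270 [(np.uint8(110), np.uint8(208), np.uint8(124)), (np.uint8(110), np.uint8(210), np.uint8(119)), (np.uint8(110), np.uint8(206), np.uint8(114)), (np.uint8(110), np.uint8(203), np.uint8(108))]
274 [(np.uint8(110), np.uint8(210), np.uint8(125)), (np.uint8(110), np.uint8(208), np.uint8(120)), (np.uint8(110), np.uint8(208), np.uint8(114)), (np.uint
[... 1240 characters left out ...]
p.uint8(13), np.uint8(20), np.uint8(91)), (np.uint8(14), np.uint8(157), np.uint8(133)), (np.uint8(14), np.uint8(156), np.uint8(132))]
306 [(np.uint8(14), np.uint8(151), np.uint8(127)), (np.uint8(14), np.uint8(158), np.uint8(137)), (np.uint8(14), np.uint8(157), np.uint8(133)), (np.uint8(14), np.uint8(156), np.uint8(134))]
310 [(np.uint8(14), np.uint8(157), np.uint8(133)), (np.uint8(14), np.uint8(157), np.uint8(135)), (np.uint8(14), np.uint8(157), np.uint8(133)), (np.uint8(14), np.uint8(156), np.uint8(136))]
314 [(np.uint8(14), np.uint8(155), np.uint8(135)), (np.uint8(14), np.uint8(157), np.uint8(135)), (np.uint8(14), np.uint8(158), np.uint8(139)), (np.uint8(14), np.uint8(157), np.uint8(130))]
```

Blue is at about 75–77° tilt and following, with low forces. Continuing.

```bash
python3 -m inch '[{"hand":1,"slide":[-0.1,-0.9,-0.1],"yaw":0},{"hand":1,"slide":[-0.19,-1.7,-0.2],"yaw":0},{"hand":1,"slide":[-0.27,-2.4,-0.4],"yaw":0},{"hand":1,"slide":[-0.35,-3.15,-0.65],"yaw":0},{"hand":1,"slide":[-0.43,-3.85,-1.0],"yaw":0},{"hand":1,"slide":[-0.5,-4.5,-1.4],"yaw":0},{"hand":1,"slide":[-0.5,-4.5,-1.4],"yaw":0}]'; python3 - <<'E'
from h import *
print(sense()['moment']); s=capture("scene");cv2.imwrite("pics/s14.png",s); c=cont(mask(s,[105,120,30],[130,255,255],(220,170,330,310))); print(c.min(0),c.max(0))
boxes("scene",.0927,range(20,81,10))
E
```

```text
time_s: 21.52
tcp_pos: [0.6109, 0.0103, 0.1736]
ee_rot: [[-0.107, -0.994, -0.003], [-0.994, 0.107, 0.0], [0.0, 0.003, -1.0]]
wrist_force: [0.4, 2.3, -2.3]
gripper_width: 0.695
[ 0.8437 -0.2793 -0.057 ]
[249. 218.] [297. 290.]
20 box [246. 213.] [301. 287.] mouth [267. 266.] [301. 287.]
30 box [246. 214.] [300. 289.] mouth [266. 273.] [300. 289.]
40 box [246. 215.] [298. 289.] mouth [265. 278.] [298. 289.]
50 box [246. 216.] [296. 289.] mouth [263. 280.] [296. 289.]
60 box [247. 217.] [294. 289.] mouth [261. 280.] [294. 289.]
70 box [247. 216.] [291. 289.] mouth [259. 277.] [291. 289.]
80 box [248. 215.] [288. 288.] mouth [256. 272.] [288. 288.]
```

```bash
python3 -m inch '[{"hand":1,"slide":[-0.07,-0.65,-0.45],"yaw":0},{"hand":1,"slide":[-0.14,-1.25,-0.95],"yaw":0},{"hand":1,"slide":[-0.2,-1.8,-1.5],"yaw":0},{"hand":1,"slide":[-0.25,-2.3,-2.1],"yaw":0},{"hand":1,"slide":[-0.3,-2.7,-2.7],"yaw":0},{"hand":1,"slide":[-0.34,-3.1,-3.3],"yaw":0},{"hand":1,"slide":[-0.36,-3.3,-3.7],"yaw":0},{"hand":1,"slide":[-0.36,-3.3,-3.7],"yaw":0}]'; python3 - <<'E'
from h import *
print(sense()['moment']); s=capture("scene");cv2.imwrite("pics/s15.png",s); c=cont(mask(s,[105,120,30],[130,255,255],(220,170,330,310))); print(c.min(0),c.max(0))
boxes("scene",.0927,range(-10,51,10))
E
```

```text
time_s: 22.58
tcp_pos: [0.6076, -0.0223, 0.1371]
ee_rot: [[-0.106, -0.994, -0.001], [-0.994, 0.106, 0.0], [0.0, 0.001, -1.0]]
wrist_force: [1.2, 0.3, 0.2]
gripper_width: 0.697
[ 0.2496 -0.3006 -0.0944]
[245. 222.] [296. 292.]
-10 box [242. 222.] [294. 278.] mouth [261. 246.] [294. 278.]
0 box [242. 221.] [295. 284.] mouth [262. 255.] [295. 284.]
10 box [242. 221.] [295. 289.] mouth [262. 264.] [295. 289.]
20 box [242. 221.] [294. 292.] mouth [262. 272.] [294. 292.]
30 box [242. 222.] [293. 293.] mouth [261. 278.] [293. 293.]
40 box [242. 223.] [292. 294.] mouth [260. 283.] [292. 294.]
50 box [242. 224.] [290. 294.] mouth [258. 285.] [290. 294.]
```

```bash
python3 -m inch '[{"hand":1,"slide":[0,-0.1,-0.3],"yaw":0},{"hand":1,"slide":[0,-0.15,-0.55],"yaw":0},{"hand":1,"slide":[0,-0.2,-0.75],"yaw":0},{"hand":1,"slide":[0,-0.2,-0.9],"yaw":0},{"hand":1,"slide":[0,-0.2,-0.9],"yaw":0}]'; python3 - <<'E'
from h import *
print(sense()['moment']); s=capture("scene");cv2.imwrite("pics/s16.png",s); c=cont(mask(s,[105,120,30],[130,255,255],(220,170,330,310))); print(c.min(0),c.max(0))
boxes("scene",.0927,range(-10,31,10))
E
```

```text
time_s: 23.25
tcp_pos: [0.6082, -0.0241, 0.1286]
ee_rot: [[-0.106, -0.994, 0.0], [-0.994, 0.106, 0.0], [-0.0, -0.0, -1.0]]
wrist_force: [1.5, -1.1, 2.0]
gripper_width: 0.691
[ 0.1113 -0.4859 -0.1403]
[245. 226.] [296. 293.]
-10 box [242. 226.] [293. 282.] mouth [260. 250.] [293. 282.]
0 box [242. 225.] [294. 287.] mouth [261. 259.] [294. 287.]
10 box [242. 224.] [294. 292.] mouth [262. 267.] [294. 292.]
20 box [242. 224.] [293. 295.] mouth [261. 275.] [293. 295.]
30 box [242. 225.] [292. 296.] mouth [261. 281.] [292. 296.]
```

```bash
python3 -m inch '[{"hand":1,"slide":[0,0,-0.1],"yaw":0},{"hand":1,"slide":[0,0,-0.2],"yaw":0},{"hand":1,"slide":[0,0,-0.2],"yaw":0}]'; python3 - <<'E'
from h import *
print(sense()['moment']); s=capture("scene");cv2.imwrite("pics/s17.png",cv2.resize(s[170:320,200:350],None,fx=4,fy=4,interpolation=cv2.INTER_CUBIC)); cv2.imwrite("pics/s17full.png",s);c=cont(mask(s,[105,120,30],[130,255,255],(220,170,330,310))); print(c.min(0),c.max(0))
boxes("scene",.0927,range(-10,21,10))
E
```

```text
time_s: 23.68
tcp_pos: [0.6082, -0.0242, 0.1267]
ee_rot: [[-0.106, -0.994, 0.0], [-0.994, 0.106, 0.0], [-0.0, -0.0, -1.0]]
wrist_force: [1.4, -1.4, 1.7]
gripper_width: 0.699
[-0.1073 -0.5335 -0.1412]
[245. 226.] [296. 294.]
-10 box [242. 226.] [293. 282.] mouth [260. 251.] [293. 282.]
0 box [242. 225.] [294. 288.] mouth [261. 260.] [294. 288.]
10 box [242. 225.] [294. 293.] mouth [262. 268.] [294. 293.]
20 box [242. 225.] [293. 296.] mouth [261. 276.] [293. 296.]
```

```bash
python3 -m inch '[{"hand":1,"slide":[0,0,-0.15],"yaw":0},{"hand":1,"slide":[0,0,-0.3],"yaw":0},{"hand":1,"slide":[0,0,-0.3],"yaw":0}]'; python3 - <<'E'
from h import *
print(sense()['moment']); s=capture("scene");cv2.imwrite("pics/s18.png",cv2.resize(s[170:320,200:350],None,fx=4,fy=4,interpolation=cv2.INTER_CUBIC)); c=cont(mask(s,[105,120,30],[130,255,255],(220,170,330,310))); print(c.min(0),c.max(0))
hs=cv2.cvtColor(s,cv2.COLOR_BGR2HSV)
for v in range(240,302,4): print(v,"".join("B" if 100<h<130 and S>120 and V>100 else "b" if 100<h<130 and S>100 else "y" if 20<h<35 and S>120 else "k" if V<60 else "w" if 8<h<20 and S>90 else "." for h,S,V in hs[v,236:310]))
E
```

```text
time_s: 24.1
tcp_pos: [0.608, -0.0241, 0.1235]
ee_rot: [[-0.106, -0.994, -0.0], [-0.994, 0.106, 0.0], [-0.0, 0.0, -1.0]]
wrist_force: [1.5, -0.5, 0.9]
gripper_width: 0.694
[-0.019  -0.6098 -0.1301]
[245. 228.] [296. 294.]
240 wkkkkkkkkbBBBBBBBBBBBBBBBBBBBBBBBBBBBBBBBbbbbkwwwwwwwwwwwwwwwwwwwwwwwwwwww
244 wwwkkkkkkkbBBBBBBBBBBBBBBBBBBBBBBBBBBBBBBBBbb.wwwwwwwwwwwwwwwwwwwwwwwwwwww
248 wwwwwkkkkk..BBBBBBBBBBBBBBBBBBBBBBBBBBBBBBBBbbb.wwwwwwwwwwwwwwwwwwwwwwwwww
252 wwwwwkkkkkk..BBBBBBBBBBBBBBBBBBBBBBBBBBBBBBBBBbbb.wwwwwwwwwwwwwwwwwwwwwwww
256 ww....kkkkk.....BBBBBBBBBBBBBBBBBBBBBBBBBBBBBBBBbbb.wwwwwwwwwwwwwwwwwwwwww
260 .......kkkkk.....BBBBBBBBBBBBBBBBBBBBBBBBBBBBBBBBBbbb.wwwwwwwwwwwwwwwwwwww
264 ..................bBBBBBBBBBBBBBBBBBBBBBBBBBBBBBBBBbbbb.wwwwwwwwwwwwwwwwww
268 ....................BBBBBBBBBBBBBBBBBBBBBBBBBBBBBBBBBbbbb.wwwwwwwwwwwwwwww
272 ......................BBBBBBBBBBBBBBBBBBBBBBBBBBBBBBBBBBbbb.wwwwwwwwwwwwww
276 ww......................BBBBBBBBBBBBBBBBBBBBBBBBBBBBBBBBBBBBb.wwwwwwwwwwww
280 www......................BBBBBBBBBBBBBBBBBBBBBBBBBBBBBBBBBBBB.wwwwwwwwwwww
284 wwwww................yy....BBBBBBBBBBBBBBBBBBBBBBBBBBBBBBBB.wwwwwwwwwwwwww
288 wwwwwww..............yyyy....BbbbbBBBBBBBBBBBBBBBBBBBBBB...wwwwwwwwwwwwwww
292 wwwwwwwww.............yyyyyyyy..BbbBBBBBBBBBBBBBB............wwwwwwwwwwwww
296 wwwwwwwwwww.............y....................................wwwwwwwwwwwww
300 wwwwwwwwwwwww...................................wwwwwwwwwwwwwwwwwwwwwwwwww
```

View pics/s18.png

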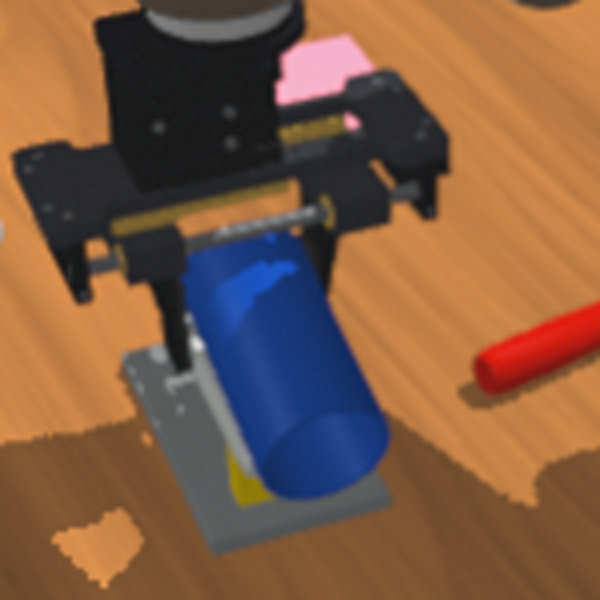

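The picture (12th, my last) shows blue on the rails, mouth over the yellow end, still tilted a few degrees, because it crept upward between the pads. Lowering further will level it, watching the force. From here I'll check numerically.

```bash
cat >> h.py <<'E'
def axisplane(uv): # scene pixel -> (u,z) in the cradle's vertical mid-plane
    o,d=ray("scene",[uv]); d=d[0]; n=np.array([.994,-.110,0]); O=np.array([.609,-.0205,0]); k=((O-o)@n)/(d@n); p=o+k*d; return np.array([(p-O)@[.110,.994,0],p[2]])
E
python3 -c "
from h import *
print('mouth centre u,z',axisplane((281,284)))"
python3 -m inch '[{"hand":1,"slide":[0,0,-0.2],"yaw":0},{"hand":1,"slide":[0,0,-0.4],"yaw":0},{"hand":1,"slide":[0,0,-0.5],"yaw":0},{"hand":1,"slide":[0,0,-0.5],"yaw":0}]'; python3 - <<'E'
from h import *
print(sense()['moment']); s=capture("scene"); cv2.imwrite("pics/s19.png",s); c=cont(mask(s,[105,120,30],[130,255,255],(220,170,330,310))); print(c.min(0),c.max(0))
E
```

```text
mouth centre u,z [0.1058 0.0659]
time_s: 24.65
tcp_pos: [0.608, -0.0242, 0.1186]
ee_rot: [[-0.106, -0.994, -0.0], [-0.994, 0.106, 0.0], [0.0, 0.0, -1.0]]
wrist_force: [1.0, -1.1, 1.3]
gripper_width: 0.695
[-0.2636 -0.4955 -0.1057]
[245. 230.] [296. 294.]
```

```bash
python3 -m inch '[{"hand":1,"slide":[0,0,-0.2],"yaw":0},{"hand":1,"slide":[0,0,-0.4],"yaw":0},{"hand":1,"slide":[0,0,-0.5],"yaw":0},{"hand":1,"slide":[0,0,-0.5],"yaw":0}]'; python3 - <<'E'
from h import *
print(sense()['moment']); s=capture("scene"); cv2.imwrite("pics/s20.png",s); c=cont(mask(s,[105,120,30],[130,255,255],(220,170,330,310))); print(c.min(0),c.max(0))
hs=cv2.cvtColor(s,cv2.COLOR_BGR2HSV)
for v in (244,252,260,268,276): 
    k=np.where((hs[v,236:310,0]>100)&(hs[v,236:310,0]<130)&(hs[v,236:310,1]>120))[0]+236; print(v,k.min(),k.max())
for a in range(0,21,5): print(a); tilts("scene",L=.112,angs=[a])
E
```

```text
time_s: 25.2
tcp_pos: [0.608, -0.0243, 0.1136]
ee_rot: [[-0.106, -0.994, -0.0], [-0.994, 0.106, -0.0], [0.0, 0.0, -1.0]]
wrist_force: [1.7, -3.2, 1.8]
gripper_width: 0.696
[-0.4158 -0.4523 -0.1398]
[246. 232.] [297. 295.]
244 246 280
252 248 283
260 252 288
268 256 292
276 260 296
0
0 mouth [281.9 286.1] closed [260.6 249.7]
5
5 mouth [282.  290.1] closed [260.6 249.4]
10
10 mouth [282.  293.8] closed [260.6 249.2]
15
15 mouth [281.9 297.1] closed [260.6 248.9]
20
20 mouth [281.6 300. ] closed [260.6 248.7]
```

```bash
python3 - <<'E'
from h import *
def edges(f,lo,hi,rows,x0=225,x1=320):
    hs=cv2.cvtColor(cv2.imread(f),cv2.COLOR_BGR2HSV); R=[]
    for v in rows:
        k=np.where(cv2.inRange(hs[v:v+1,x0:x1],np.array(lo),np.array(hi))[0])[0]+x0; R.append((k.min(),k.max()))
    R=np.array(R); print(f,np.polyfit(rows,R[:,0],1)[0].round(3),np.polyfit(rows,R[:,1],1)[0].round(3)); 
edges("pics/scene0.png",[4,180,80],[20,255,255],range(236,258,3))
for n in("s13","s14","s15","s16","s17full","s19","s20"): edges(f"pics/{n}.png",[100,120,30],[130,255,255],range(246,277,3))
def bx(f,lo,hi): c=cont(mask(cv2.imread(f),lo,hi,(220,170,330,310))); print(c.min(0),c.max(0))
bx("pics/scene0.png",[4,180,80],[20,255,255])
g=np.array([.609+.110*0,-.0205,.076]); boxes("scene",.06,[0],g=g)
E
```

```text
pics/scene0.png 0.548 0.639
pics/s13.png 0.167 0.127
pics/s14.png 0.261 0.27
pics/s15.png 0.379 0.412
pics/s16.png 0.388 0.464
pics/s17full.png 0.409 0.464
pics/s19.png 0.455 0.5
pics/s20.png 0.479 0.536
[237. 219.] [286. 279.]
0 box [237. 218.] [288. 279.] mouth [256. 251.] [288. 279.]
```

Edge slopes show it is levelling steadily (0.42 → 0.51, with about 0.59 level). Continuing gently.

```bash
cat >> h.py <<'E'
def look(n):
    s=capture("scene"); cv2.imwrite(f"pics/{n}.png",s); hs=cv2.cvtColor(s,cv2.COLOR_BGR2HSV); rows=range(246,277,3); R=[]
    for v in rows:
        k=np.where(cv2.inRange(hs[v:v+1,225:320],np.array([100,120,30]),np.array([130,255,255]))[0])[0]; R.append((k.min(),k.max()))
    R=np.array(R); c=cont(mask(s,[105,120,30],[130,255,255],(220,170,330,310))); print("slopes",[np.polyfit(rows,R[:,i],1)[0].round(3) for i in(0,1)],c.min(0),c.max(0),sense()["moment"])
E
python3 -m inch '[{"hand":1,"slide":[0,0,-0.2],"yaw":0},{"hand":1,"slide":[0,0,-0.4],"yaw":0},{"hand":1,"slide":[0,0,-0.5],"yaw":0},{"hand":1,"slide":[0,0,-0.5],"yaw":0}]'; python3 -c "
from h import *
look('s21')"
```

```text
time_s: 25.75
tcp_pos: [0.608, -0.0242, 0.1086]
ee_rot: [[-0.106, -0.994, -0.0], [-0.994, 0.106, -0.0], [0.0, 0.0, -1.0]]
wrist_force: [1.9, -2.7, 2.5]
gripper_width: 0.695
slopes [np.float64(0.494), np.float64(0.548)] [246. 235.] [297. 295.] [-0.5662 -0.5086 -0.1033]
```

```bash
python3 -m inch '[{"hand":1,"slide":[0,0,-0.1],"yaw":0},{"hand":1,"slide":[0,0,-0.2],"yaw":0},{"hand":1,"slide":[0,0,-0.2],"yaw":0}]'; python3 -c "
from h import *
look('s22')"
```

```text
time_s: 26.18
tcp_pos: [0.608, -0.0242, 0.1067]
ee_rot: [[-0.106, -0.994, -0.0], [-0.994, 0.106, -0.0], [0.0, 0.0, -1.0]]
wrist_force: [2.4, -3.2, 1.7]
gripper_width: 0.694
slopes [np.float64(0.473), np.float64(0.558)] [246. 235.] [297. 294.] [-0.6724 -0.5025 -0.0728]
```

```bash
python3 - <<'E'
from h import *
O=np.array([.609,-.0205,0]); U=np.array([.11,.994,0])
for um in(.09,.10,.11):
  for a in(0,4,8):
    r=np.radians(a); # rests on rail end
    zc=.076+.0-(um-.081)*np.tan(r)
    g=O+U*um+np.array([0,0,zc]); print(um,end=" "); boxes("scene",0,[a],g=g)
    print("   slope",np.diff(np.r_[proj("scene",[g-(U*np.cos(r)-np.array([0,0,np.sin(r)]))*.12]),proj("scene",[g])],axis=0)[0])
print("orange0"); g=O+U*.06+[0,0,.076]; a=np.r_[proj("scene",[g-U*.12]),proj("scene",[g])];print(np.diff(a,axis=0)[0])
s=cv2.imread("pics/s22.png"); hs=cv2.cvtColor(s,cv2.COLOR_BGR2HSV)
for v in range(246,300,3): print(v," ".join(str(x) for x in hs[v,244:302:2,2]))
E
```

```text
0.09 0 box [242. 226.] [294. 288.] mouth [261. 260.] [294. 288.]
   slope [20.7448 35.1498]
0.09 4 box [241. 223.] [294. 288.] mouth [261. 261.] [294. 288.]
   slope [21.0026 38.6047]
0.09 8 box [241. 220.] [294. 288.] mouth [261. 262.] [294. 288.]
   slope [21.1682 41.9172]
0.1 0 box [243. 228.] [296. 292.] mouth [263. 263.] [296. 292.]
   slope [21.077  35.6995]
0.1 4 box [243. 226.] [296. 292.] mouth [263. 264.] [296. 292.]
   slope [21.3226 39.1768]
0.1 8 box [243. 224.] [296. 291.] mouth [263. 266.] [296. 291.]
   slope [21.4742 42.5037]
0.11 0 box [245. 231.] [298. 295.] mouth [265. 266.] [298. 295.]
   slope [21.4163 36.2609]
0.11 4 box [244. 229.] [298. 295.] mouth [265. 268.] [298. 295.]
   slope [21.649 39.76 ]
0.11 8 box [244. 227.] [298. 295.] mouth [265. 270.] [298. 295.]
   slope [21.7858 43.1003]
orange0
[19.7901 33.5677]
246 40 85 122 129 130 133 163 179 185 189 177 144 119 118 113 110 104 99 75 54 189 184 188 204 204 198 194 192 189
249 30 62 124 127 130 148 164 173 180 158 127 126 123 121 117 113 109 103 98 83 186 195 189 185 200 205 202 196 193
252 28 55 120 125 13
[... 1093 characters left out ...]
24 127 129 131 133 134 133 129 127 124 115 94 144
282 91 93 92 93 91 92 111 137 144 123 122 109 102 109 114 118 121 125 127 130 131 134 134 132 129 127 107 111 110
285 92 91 91 91 92 93 108 149 138 143 119 102 98 105 110 115 119 123 126 128 130 133 134 134 132 119 109 120 113
288 93 92 92 92 93 92 95 152 139 119 111 106 93 99 106 112 116 120 123 126 127 130 133 134 115 100 124 123 120
291 117 96 93 93 93 92 92 149 141 141 141 130 99 96 101 108 113 117 121 124 127 126 117 98 93 93 103 125 122
294 121 101 97 93 93 91 92 114 145 141 141 136 123 94 102 106 109 112 111 108 97 93 93 93 91 88 86 114 125
297 121 120 100 95 93 93 93 93 98 94 95 95 94 93 93 94 93 93 92 90 87 86 84 83 87 99 117 126 127
```

```bash
python3 -m inch '[{"hand":1,"slide":[0,0,-0.1],"yaw":0},{"hand":1,"slide":[0,0,-0.25],"yaw":0},{"hand":1,"slide":[0,0,-0.25],"yaw":0}]'; python3 -c "
from h import *
look('s23')"
```

```text
time_s: 26.6
tcp_pos: [0.6082, -0.0243, 0.1048]
ee_rot: [[-0.105, -0.994, 0.0], [-0.994, 0.105, -0.0], [0.0, -0.0, -1.0]]
wrist_force: [0.3, -3.2, 5.3]
gripper_width: 0.696
slopes [np.float64(0.476), np.float64(0.582)] [246. 236.] [296. 294.] [-0.7509 -0.1992 -0.0602]
```

Force now rises at constant height, so it is down on the rails. I'll release, rise, and measure before recentring.

```bash
python3 -m inch '[{"hand":0,"slide":[0,0,0.1],"yaw":0},{"hand":0,"slide":[0,0,0.1],"yaw":0},{"hand":0,"slide":[0,0,0.1],"yaw":0},{"hand":0,"slide":[0,0,4],"yaw":0},{"hand":0,"slide":[0,0,9],"yaw":0},{"hand":0,"slide":[-16,-22,9],"yaw":0},{"hand":0,"slide":[-16,-22,9],"yaw":0},{"hand":0,"slide":[-16,-22,9],"yaw":0},{"hand":0,"slide":[-16,-22,9],"yaw":0},{"hand":0,"slide":[-16,-22,9],"yaw":0}]'; python3 - <<'E'
from h import *
look('s24')
t=capture("top"); cv2.imwrite("pics/t24.png",t); c=cont(mask(t,[105,120,30],[130,255,255],(240,150,400,230))); r=cv2.minAreaRect(c.astype(np.float32)); P=plane("top",[r[0]],.076)[0]; print(r,P,"u",(P-[.609,-.0205])@[.11,.994],"v",(P-[.609,-.0205])@[.994,-.11]); Q=plane("top",cv2.boxPoints(r),.076)-[.609,-.0205]; print(Q@np.array([[.11,.994],[.994,-.11]]))
E
```

```text
time_s: 27.9
tcp_pos: [0.4454, -0.2458, 0.194]
ee_rot: [[-0.109, -0.994, -0.002], [-0.994, 0.109, 0.001], [-0.001, 0.002, -1.0]]
wrist_force: [0.5, -0.7, -0.3]
gripper_width: 1.001
slopes [np.float64(0.464), np.float64(0.609)] [244. 233.] [295. 295.] [0.0016 0.0782 0.0176]
((302.0, 191.5), (29.0, 62.0), 90.0) [0.6142 0.0322] u 0.052956474083402504 v -0.0006315130390700281
[[ 0.1137  0.0271]
 [-0.0061  0.03  ]
 [-0.007  -0.0281]
 [ 0.1113 -0.0309]]
```

Blue lies level on the rails, centred at u ≈ +53 mm with its mouth toward yellow. I'll regrip near its middle and shift it −53 mm.

```bash
python3 -m inch '[{"hand":0,"slide":[16.6,27.05,1.5],"yaw":0},{"hand":0,"slide":[16.6,27.05,1.5],"yaw":0},{"hand":0,"slide":[16.6,27.05,1.5],"yaw":0},{"hand":0,"slide":[16.6,27.05,1.5],"yaw":0},{"hand":0,"slide":[16.6,27.05,1.5],"yaw":0},{"hand":0,"slide":[16.6,27.05,1.5],"yaw":0},{"hand":0,"slide":[16.6,27.05,1.5],"yaw":0},{"hand":0,"slide":[16.6,27.05,-3],"yaw":0},{"hand":0,"slide":[16.6,27.05,-6.5],"yaw":0},{"hand":0,"slide":[16.6,27.05,-6.5],"yaw":0}]'
```

```text
time_s: 29.25
tcp_pos: [0.6115, 0.0247, 0.1265]
ee_rot: [[-0.108, -0.994, -0.007], [-0.994, 0.108, -0.002], [0.003, 0.007, -1.0]]
wrist_force: [0.1, -0.4, 0.9]
gripper_width: 0.996
```

```bash
python3 -m inch '[{"hand":1,"slide":[0,0,0],"yaw":0},{"hand":1,"slide":[0,0,0],"yaw":0},{"hand":1,"slide":[0,0,0],"yaw":0},{"hand":1,"slide":[0,0,0],"yaw":0},{"hand":1,"slide":[0,0,0],"yaw":0}]'; python3 -c "
from h import *
p=sense()['tcp_pos'];print(p,(p[:2]-[.609,-.0205])@[.11,.994],(p[:2]-[.609,-.0205])@[.994,-.11])"
```

```text
time_s: 29.88
tcp_pos: [0.616, 0.0265, 0.1311]
ee_rot: [[-0.105, -0.994, 0.006], [-0.994, 0.105, 0.0], [-0.001, -0.006, -1.0]]
wrist_force: [4.2, -2.1, 5.3]
gripper_width: 0.701
[0.616  0.0265 0.1311] 0.047455666635590775 0.0018346022209231691
```

```bash
python3 -m inch '[{"hand":1,"slide":[0.05,0,0.6],"yaw":0},{"hand":1,"slide":[0.05,0,1.2],"yaw":0},{"hand":1,"slide":[-0.25,-2.6,1.2],"yaw":0},{"hand":1,"slide":[-0.53,-5.2,1.2],"yaw":0},{"hand":1,"slide":[-0.53,-5.25,1.2],"yaw":0},{"hand":1,"slide":[-0.53,-5.25,0.9],"yaw":0},{"hand":1,"slide":[-0.53,-5.25,0.6],"yaw":0},{"hand":1,"slide":[-0.53,-5.25,0.4],"yaw":0},{"hand":1,"slide":[-0.53,-5.25,0.4],"yaw":0}]'; python3 -c "
from h import *
look('s30'); p=sense()['tcp_pos'];print(p,(p[:2]-[.609,-.0205])@[.11,.994])"
```

```text
time_s: 31.0
tcp_pos: [0.6086, -0.0258, 0.1329]
ee_rot: [[-0.105, -0.994, -0.001], [-0.994, 0.105, -0.0], [0.0, 0.001, -1.0]]
wrist_force: [-0.4, 0.7, -2.5]
gripper_width: 0.706
slopes [np.float64(0.545), np.float64(-0.118)] [243. 224.] [286. 277.] [ 0.0496 -0.0846 -0.0129]
[ 0.6087 -0.0259  0.1331] -0.005379855091039551
```

```bash
python3 -m inch '[{"hand":1,"slide":[0.03,0,-0.1],"yaw":0},{"hand":1,"slide":[0.03,0,-0.2],"yaw":0},{"hand":1,"slide":[0.03,0,-0.3],"yaw":0},{"hand":1,"slide":[0.03,0,-0.3],"yaw":0}]'
```

```text
time_s: 31.55
tcp_pos: [0.6099, -0.0262, 0.1313]
ee_rot: [[-0.105, -0.994, 0.002], [-0.994, 0.105, -0.0], [-0.0, -0.002, -1.0]]
wrist_force: [0.6, 0.0, 3.5]
gripper_width: 0.703
```

```bash
python3 -m inch '[{"hand":0,"slide":[0,0,0.1],"yaw":0},{"hand":0,"slide":[0,0,0.1],"yaw":0},{"hand":0,"slide":[0,0,0.1],"yaw":0},{"hand":0,"slide":[0,0,4],"yaw":0},{"hand":0,"slide":[0,0,9],"yaw":0},{"hand":0,"slide":[-16,-22,9],"yaw":0},{"hand":0,"slide":[-16,-22,9],"yaw":0},{"hand":0,"slide":[-16,-22,9],"yaw":0},{"hand":0,"slide":[-16,-22,9],"yaw":0},{"hand":0,"slide":[-16,-22,9],"yaw":0}]'; python3 - <<'E'
from h import *
s=capture("scene"); t=capture("top"); cv2.imwrite("pics/t31.png",t); cv2.imwrite("pics/s31.png",s); t0=cv2.imread("pics/top0.png"); s0=cv2.imread("pics/scene0.png")
B=([100,120,30],[130,255,255]); 
M=np.array([[.11,.994],[.994,-.11]]).T
for n,im,lo,hi in(("blue",t,*B),("orange0",t0,[4,165,150],[14,255,255])):
    c=cont(mask(im,lo,hi,(285,160,380,215))); r=cv2.minAreaRect(c.astype(np.float32)); print(n,r,((plane("top",[r[0]],.076)-[.609,-.0205])@M)[0], "row191 extent",c[abs(c[:,1]-188)<2,0].min(),c[abs(c[:,1]-188)<2,0].max())
for n,im,lo,hi in(("blue",s,*B),("orange0",s0,[4,180,80],[20,255,255])):
    c=cont(mask(im,lo,hi,(220,170,330,310))); print(n,c.min(0),c.max(0))
# metal visible each side of the can along rails (pixel brightness)
g=cv2.cvtColor(t,cv2.COLOR_BGR2HSV)
for v in(185,186,187,188,203,204,205,206):
    k=np.where((g[v,280:385,1]<60)&(g[v,280:385,2]>150))[0]+280; b=np.where((g[v,280:385,0]>100)&(g[v,280:385,1]>120))[0]+280; print(v,"metal",k.min() if len(k) else None,k.max() if len(k) else None,"blue",b.min(),b.max())
d=cv2.absdiff(t,t0).max(2)
for n,(x0,y0,x1,y1) in dict(mug=(150,140,215,200),spool=(420,130,470,175),driver=(312,250,342,352),green=(260,265,292,297),small=(110,255,158,295)).items(): print(n,(d[y0:y1,x0:x1]>40).mean().round(3))
co=cont(mask(s,[4,180,200],[20,255,255],(350,255,430,340))); print(cv2.fitEllipse(co.astype(np.float32)))
E
```

```text
time_s: 32.8
tcp_pos: [0.4465, -0.2481, 0.2202]
ee_rot: [[-0.109, -0.994, -0.001], [-0.994, 0.109, 0.0], [-0.0, 0.001, -1.0]]
wrist_force: [0.8, 0.5, 0.6]
gripper_width: 0.998
blue ((326.5613098144531, 191.90621948242188), (55.920196533203125, 29.055442810058594), 2.2025980949401855) [ 0.0058 -0.0003] row191 extent 299.0 354.0
orange0 ((328.51708984375, 191.53765869140625), (64.06718444824219, 29.38726043701172), 2.121096611022949) [0.002  0.0005] row191 extent 298.0 359.0
blue [237. 219.] [285. 277.]
orange0 [237. 219.] [286. 279.]
185 metal 292 384 blue 300 354
186 metal 292 384 blue 300 354
187 metal 293 384 blue 299 354
188 metal 371 384 blue 299 353
203 metal 369 384 blue 300 348
204 metal 291 384 blue 300 347
205 metal 291 384 blue 300 347
206 metal 291 384 blue 315 346
mug 0.0
spool 0.523
driver 0.374
green 0.403
small 0.0
((394.0520935058594, 278.48675537109375), (23.472545623779297, 38.55644607543945), 95.97511291503906)
```

```bash
python3 -m inch '[{"hand":0,"slide":[-14,-22,5],"yaw":0},{"hand":0,"slide":[-14,-22,5],"yaw":0},{"hand":0,"slide":[-14,-22,5],"yaw":0},{"hand":0,"slide":[-14,-22,5],"yaw":0},{"hand":0,"slide":[-14,-22,5],"yaw":0},{"hand":0,"slide":[-14,-22,5],"yaw":0},{"hand":0,"slide":[-14,-22,5],"yaw":0}]'; python3 - <<'E'
from h import *
t=capture("top"); cv2.imwrite("pics/t32.png",t); t0=cv2.imread("pics/top0.png")
M=np.array([[.11,.994],[.994,-.11]]).T
for n,im,lo,hi in(("blue",t,[100,100,30],[130,255,255]),("orange0",t0,[4,165,100],[14,255,255])):
    c=cont(mask(im,lo,hi,(285,160,380,215))); r=cv2.minAreaRect(c.astype(np.float32)); print(n,r,((plane("top",[r[0]],.076)-[.609,-.0205])@M)[0])
    g=cv2.cvtColor(im,cv2.COLOR_BGR2HSV)
    for v in(185,187,204,205):
        k=np.where((g[v,285:376,1]<60)&(g[v,285:376,2]>130))[0]+285; b=np.where(cv2.inRange(g[v:v+1,285:376],np.array(lo),np.array(hi))[0])[0]+285; print(v,"metal",k.min(),k.max(),"can",b.min(),b.max())
d=cv2.absdiff(t,t0).max(2)
for n,(x0,y0,x1,y1) in dict(mug=(150,140,215,200),spool=(420,130,470,175),driver=(312,250,342,352),green=(260,265,292,297),small=(110,255,158,295)).items(): print(n,(d[y0:y1,x0:x1]>40).mean().round(3))
E
```

```text
time_s: 33.78
tcp_pos: [0.31, -0.4649, 0.2697]
ee_rot: [[-0.104, -0.995, -0.001], [-0.995, 0.104, 0.001], [-0.001, 0.001, -1.0]]
wrist_force: [0.4, 0.2, -0.0]
gripper_width: 0.998
blue ((330.5, 192.0), (30.0, 63.0), 90.0) [-0.0018 -0.0003]
185 metal 290 298 can 299 361
187 metal 290 370 can 299 361
204 metal 289 297 can 300 360
205 metal 289 369 can 300 360
orange0 ((328.68035888671875, 190.46617126464844), (64.08150482177734, 32.22018051147461), 1.4688007831573486) [0.0018 0.0027]
185 metal 290 295 can 298 360
187 metal 291 370 can 298 359
204 metal 290 296 can 298 358
205 metal 289 368 can 298 358
mug 0.0
spool 0.118
driver 0.786
green 0.0
small 0.0
```

```bash
python3 - <<'E'
from h import *
s=capture("scene"); s0=cv2.imread("pics/scene0.png"); t=cv2.imread("pics/t32.png"); t0=cv2.imread("pics/top0.png")
for n,lo,hi,b in(("driver",[170,120,50],[180,255,255],(310,225,400,275)),("spool",[80,0,60],[130,90,255],(160,195,210,245)),("mug",[0,0,110],[180,70,255],(255,330,340,415))):
  for im in(s0,s):
    try: c=cont(mask(im,lo,hi,b)); print(n,c.min(0),c.max(0),c.mean(0))
    except Exception as e: print(n,"none")
d=cv2.absdiff(s,s0).max(2)
for n,(x0,y0,x1,y1) in dict(driver=(315,228,392,270),spool=(165,200,205,240),mug=(260,335,335,410)).items(): print(n,(d[y0:y1,x0:x1]>40).mean().round(3))
print(t[330,300:345:4].tolist())
c=cont(mask(s,[100,100,30],[130,255,255],(220,170,330,310)));print(c.min(0),c.max(0))
E
```

```text
driver none
driver none
spool [179. 213.] [192. 227.] [186.1034 219.9138]
spool [186. 216.] [193. 225.] [189.8182 220.4242]
mug [263. 334.] [333. 412.] [295.3689 374.1333]
mug [263. 334.] [333. 412.] [295.3733 374.1333]
driver 0.341
spool 0.254
mug 0.0
[[61, 99, 148], [56, 92, 138], [38, 63, 95], [40, 65, 96], [39, 65, 96], [39, 65, 96], [39, 64, 96], [40, 65, 98], [64, 76, 94], [53, 72, 97], [41, 66, 99], [42, 70, 105]]
[237. 219.] [285. 278.]
```

```bash
python3 - <<'E'
from h import *
s=capture("scene"); s0=cv2.imread("pics/scene0.png"); t=cv2.imread("pics/t32.png"); t0=cv2.imread("pics/top0.png")
def rep(n,ims,f,b):
  for im in ims:
    h=cv2.cvtColor(im,cv2.COLOR_BGR2HSV).astype(int); m=f(h); o=np.zeros_like(m); o[b[1]:b[3],b[0]:b[2]]=m[b[1]:b[3],b[0]:b[2]]; y,x=np.where(o); print(n,len(x),x.mean().round(1),y.mean().round(1),x.min(),x.max(),y.min(),y.max())
red=lambda h:((h[...,0]<5)|(h[...,0]>172))&(h[...,1]>170); grey=lambda h:(h[...,1]<90)
rep("driver scene",(s0,s),red,(310,225,362,275)); rep("driver top",(t0,t),red,(310,250,345,310)); rep("spool scene",(s0,s),grey,(165,200,205,240)); rep("spool top",(t0,t),grey,(420,130,470,175))
E
```

```text
driver scene 391 335.8 256.5 319 355 245 267
driver scene 401 335.8 256.4 319 355 244 267
driver top 455 323.4 279.6 315 332 258 302
driver top 435 323.3 278.5 315 332 258 301
spool scene 785 184.8 219.8 165 200 202 237
spool scene 812 184.8 219.4 165 200 202 237
spool top 1030 444.4 152.0 427 462 134 171
spool top 1041 444.6 152.0 427 463 133 171
```

The bystanders haven't moved; the differences were only shadows. Handing in.

```bash
python3 -c "
from station import *
print(finish_job())"
```

```text
the job is handed in; nothing more can be done
None
```

The two cans are swapped and the job is handed in, at about 34 s of the 72 s allowed. The gripper is open and clear of everything.

**What I did**
- I parked blue standing on the mat.
- I tipped orange mouth down by swinging its rim around the post, then lowered it over the post.
- I tipped blue back over the cradle's rail ends, regripped it near its middle and set it down centred.

**Last checks**
- **Orange:** it stands upright on the base. Its top measured at z ≈ 0.130 m against the nominal 0.132 m, so it is fully down. It sits about 3 mm off the post's centre, inside the clearance.
- **Blue:** it lies level on both rails with its mouth to the yellow end. It measures at −1.8 mm, the same as the rails' own midpoint (−1.7 mm), with equal rail overhang at both ends.
- **Bystanders:** the mug, spool and screwdriver are unmoved in the pictures. A first image comparison disagreed for the spool and driver, but a colour check showed that was only the arm's shadow.

**What did not go to plan**
- Blue crept roughly 20 mm through the grip while being tipped. It needed extra lowering, with the palm probably resting lightly on it, and the final recentring.
- The highest wrist force in any reading was about 12 N, when seating orange on the stand's base. Forces were only read at the end of each move.
- One move call was refused for a missing yaw value before anything moved.

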